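Close the spare port of the bench air manifold

ROBOT

A 6-joint arm with a two-finger parallel gripper is mounted at the origin on the work surface. World frame = base frame: x ahead of the robot, y to its left, z up, the work surface at z = 0. Lengths are in mm, angles in rad, forces in N, time in s.
With the tool pointing down it reaches from about 300 to 775 mm from the base axis. Payload 14.6 kg.
Tool frame: the origin (TCP) lies midway between the tips of the shut fingers; the grasp point (between the pads) lies manip.tcp_to_grasp behind it (manip.tcp_to_grasp is the distance from the TCP to the grasp point, in mm); x points along the fingers, z is the direction in which the jaws open and shut, and the axes are right-handed (so a half turn about x gives the same grasp; the last joint's range is limited). The gripper opens to 94 mm and grips with 3 to 60 N. Pads are 16 mm wide; open, the fingers measure 119 mm over their backs; the gripper's body (75 mm by 177 mm) begins 78 mm behind the grasp point.
Start: joints at [-1.355, 0.3, 1.521, -0, 1.321, -0.067], TCP at [153.468, -528.144, 165.846] pointing down, gripper open.
Joint ranges: [-3.03, 3.03], [-0.79, 2.21], [0.23, 2.52], [-1.04, 4.18], [0, 3.07], [-2.55, 2.55]. Speed limits (rad/s): [2.22, 2.22, 2.57, 3.14, 3.14, 3.14].

INTERFACE

Orientations are given as [roll, pitch, yaw] about the fixed x, y, z axes, in that order (R = Rz(yaw) Ry(pitch) Rx(roll)).
In Python, from cell import manip gives the robot as it stands.
- The arm moves only by the shell command python3 -m jog 'ROWS' [FORCE]. ROWS is JSON, a list of rows, each an object of numbers: "grip": the opening, from 0 (shut) to 1 (fully open); "tx", "ty", "tz": the shift along the tool's x, y, z in units of 40 mm (1.0 is 40 mm); "turn": the turn about the tool's x in units of 6 degrees (1.0 is 6 degrees). In form: [{"grip": .., "tx": .., "ty": .., "tz": .., "turn": ..}, ...]. A call has 1 to 12 rows; each row is the pose to reach, as a shift and turn from the pose commanded when the call began, along the tool's axes at that moment; what a row does not reach only later rows make up. A row lasts 1/12 s, in which the tool goes at most 41.7 mm and 7.16 degrees, less where a joint would pass 70% of its speed; a pose out of reach is approached as far as the arm can. A call with a gripper value outside its range is refused whole. The fingers move at their own pace and stop on an object; FORCE is the grip in N (left out, the last holds). Time passes only in rows, so rows that repeat a pose let the fingers close. It gives the time, the measured TCP pose, the force and the opening at its end, in the units of the state.
- manip.read_state(): the state, without advancing time (a new reading comes with each control period).
- manip.camera(name): name is "scene" or "top" or "wrist"; returns a dict with "image" (384x512x3 uint8, red, green, blue), "fx", "fy", "cx", "cy" (pixels), "k1" (the pictures are not rectified: a ray, as slopes to the right and down, at radius r is drawn at 1 + k1 r^2 times it, then the intrinsics apply), "eye" and "attitude" of the camera in the world. Camera axes: x right, y up, looking along -z (the intrinsics and any distortion apply to the point x, -y, -z); pixel columns grow to the right and rows downward; lengths in mm; the calibration is good to about 2 mm. A picture is of the moment at which its call begins. There is no depth.
- manip.sign_off(): hands the job in, once; it reports no verdict.
The state is a dict: "clock": time; "joints": joint angles; "qd": joint speeds; "effort": joint torques, N m; "eef_pos": TCP position; "eef_rot": TCP orientation; "wrist_force": force on the tool from outside, world axes, zero at the start; "moment": the same for the moment, N m; "finger_gap": finger opening in mm.
Only numpy, scipy, OpenCV 4.12 (cv2) and the standard library are available. Lean on these libraries where they do the work, as an engineer would, in place of code of your own. Each camera call takes 0.05 s, during which the arm holds its last target. There are 200 camera calls.

TASK

Close the spare port of the bench's air manifold: with your fingers alone run the brass cap nut clockwise until it is finger-tight, that is until it bears on the pointer washer beneath it, nudges it round a few degrees and goes firm; do not force it further by hand. Then set the ring wrench fully down over the nut and turn the nut one more flat (a sixth of a turn) clockwise with the wrench only. Lift the wrench off without loosening the nut, lay it flat on the bench clear of the manifold and let go, leaving the other things where they are.

Things in the scene. Friction and masses are not known exactly. Their poses are not given: they have to be found in the camera images.
- manifold: aluminium air block, 80 x 110 x 50 mm high, fixed to the bench; origin at the centre of its underside, z up. A small gauge on its -x face and brass stubs on its +-y faces stand out up to 30 mm, below the top. The port with washer and nut is at the centre of its top.
- nut: brass hexagonal cap nut on top of the manifold, axis vertical; origin on its axis at the hexagon's underside, 53 mm above the bench, z up. Hexagon 36 mm across flats, 22 mm high, with a crown 8 mm high (radius 17.5 mm) on top. Its x axis is square to one pair of flats; the others follow every 60 degrees. Turns about z only; clockwise from above tightens, and its sinking on the thread is negligible.
- nut_top (a point): top of the nut's crown, 30 mm above the nut's origin. The nut starts 0.6 to 1.5 rad short of bearing on the washer and runs freely till there (0.08 N m, also when turned back); where it bears differs each time and can only be felt. Then it drags the washer against 0.25 N m for 0.08 rad: finger-tight. Beyond that nut and washer turn together against 0.9 N m and stay where left.
- pointer_tip (a point): tip of the tab on the steel washer under the nut; its axes turn with the washer, x pointing out along the tab. Washer 50 mm across, 3 mm thick, top 53 mm above the bench; tip 38 mm from the nut's axis, level with the washer's top. Still until the nut bears on the washer, then turns with it: 3 mm round from its start at finger-tight.
- wrench: ring wrench lying flat on the bench, about 0.38 kg: smooth closed steel ring with a hexagonal hole 38 mm across flats, 50 mm outside (58 over corners), 14 mm high, and a straight black handle. Origin at the ring's centre on its underside; x along the handle to its end, z up; hole flats square to x and every 60 degrees. Seated, the underside rests on the washer; about 6 degrees of play either way.
- wrench_grip (a point): centre of the top face of the wrench's rubber handle: 120 mm from the ring's centre along x, 20 mm above the underside. Handle 18 mm wide, 20 mm high (flush with the underside), from 70 to 170 mm from the ring's centre. The balance point lies 75 to 95 mm from the ring's centre.
- toner: black printer toner cartridge, 200 x 70 x 46 mm, lying on the bench; origin under the middle of one short end, x along its length. Leave alone.
- jar: closed screw jar, 70 mm across, 85 mm high; origin under its centre. Leave alone.
- screwtray: grey open tray with loose-looking screws (part of it), 120 x 160 x 30 mm; origin under its centre. Leave alone.
Mind the look-alikes: they are no part of the job. There is more than one size of the manifold; the job needs the smallest.

How it is judged:
By the outcome, as a careful person would: the job done as asked, in the order asked, and still so for the second after the job is handed in, with the robot touching nothing.
It also fails if it takes over 72 s, if anything falls off the work surface, if the arm or the gripper's body presses on something with over 40 N, if the wrist force passes 120 N, or if a joint passes its speed limit or range.

## Working session

There is one attempt and no reset: what is moved stays moved. The work goes in short steps, Python scripts to look and compute and a shell command to move; the robot and the scene stay as the last step left them, time stands still between calls to the robot, and variables do not carry over. Pictures are saved under pics/ and viewed, about 8 in all and at most 12, crops included, and the job is handed in when it is done.

```bash
ls; mkdir -p pics; cat > h.py <<'E'
import numpy as np,cv2
from cell import manip
from scipy.spatial.transform import Rotation as R
def att(c):
    a=np.array(c["attitude"],float)
    return a if a.shape==(3,3) else (R.from_euler('xyz',a).as_matrix() if a.size==3 else R.from_quat(a).as_matrix())
def K(c): return np.array([[c["fx"],0,c["cx"]],[0,c["fy"],c["cy"]],[0,0,1.]])
def und(c,u,v):
    # solve radial
    x=(u-c["cx"])/c["fx"]; y=(v-c["cy"])/c["fy"]; rd=np.hypot(x,y); r=rd
    for _ in range(30): r=rd/(1+c["k1"]*r*r)
    s=r/rd if rd>0 else 1
    return x*s,y*s
def px2w(c,u,v,z):
    x,y=und(c,u,v); d=att(c)@np.array([x,-y,-1.]); e=np.array(c["eye"]); return e+d*(z-e[2])/d[2]
def w2px(c,p):
    q=att(c).T@(np.array(p,float)-np.array(c["eye"])); x=q[0]/-q[2]; y=-q[1]/-q[2]; s=1+c["k1"]*(x*x+y*y)
    return np.array([c["fx"]*x*s+c["cx"],c["fy"]*y*s+c["cy"]])
def snap(n,f,crop=None,scale=1):
    c=manip.camera(n); im=c["image"][:,:,::-1]
    np.save('pics/'+f+'.npy',c,allow_pickle=True)
    if crop: im=im[crop[1]:crop[3],crop[0]:crop[2]]
    cv2.imwrite('pics/'+f+'.png',cv2.resize(im,None,fx=scale,fy=scale,interpolation=cv2.INTER_CUBIC)); return c
def load(f): return np.load('pics/'+f+'.npy',allow_pickle=True).item()
E
python3 - <<'E'
from h import *
for n in("top","scene"):
    c=snap(n,n+"0",scale=1.5); print({k:v for k,v in c.items() if k!="image"})
print(manip.read_state(),manip.tcp_to_grasp)
E
```

```text
pics
{'fx': 495.8831365228122, 'fy': 495.8831365228122, 'cx': 260.3415842629983, 'cy': 190.349737495847, 'k1': -0.15135834953711583, 'eye': array([ 414.63275747,  -14.34956261, 1272.49303221]), 'attitude': array([ 0.12802299,  0.00614631, -1.59215243])}
{'fx': 477.5038180817935, 'fy': 477.5038180817935, 'cx': 255.74785695751018, 'cy': 185.03967302615172, 'k1': -0.08874687162785584, 'eye': array([1635.50157734, -361.87922719,  958.91442453]), 'attitude': array([ 0.89801452, -0.00232405,  1.24025831])}
{'clock': 0.1, 'joints': array([-1.35459440e+00,  3.00404536e-01,  1.52151226e+00, -1.55045675e-05,
        1.32072079e+00, -6.65518218e-02]), 'qd': array([ 1.20189742e-05, -7.70482702e-04, -1.95898026e-03,  1.47895422e-04,
       -2.29341884e-04,  6.96975729e-04]), 'effort': array([ 1.60137799e-03, -5.32643044e+01, -3.53283906e+01,  7.09547242e-02,
        2.34884291e-02, -5.12893621e-05]), 'eef_pos': array([ 153.40847081, -527.88021871,  165.35198363]), 'eef_rot': array([3.08941238, 1.56975129, 1.80137365]), 'wrist_force': array([0.77198671, 0.01182081, 0.92127227]), 'moment': array([ 0.07104578, -0.02692508,  0.01784796]), 'finger_gap': 94.2735683927617} 18.8
```

View pics/top0.png

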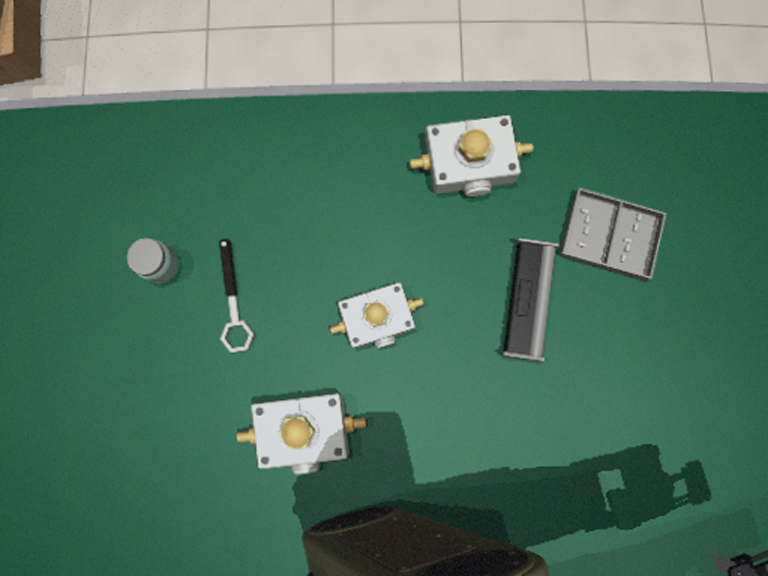

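View pics/scene0.png

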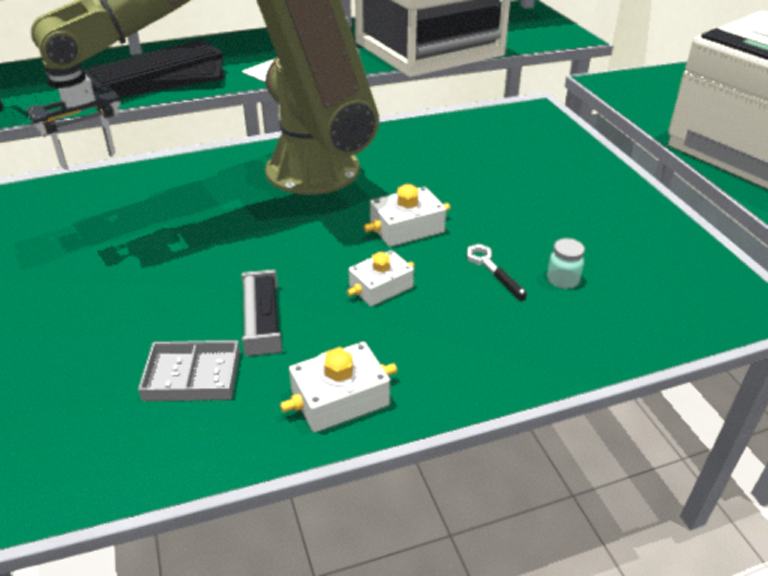

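Top view (1.5×): there are three manifolds, at (376,314), (298,432) and (474,150). The one at (376,314) is clearly the smallest, so it fits the job. The wrench ring is at (237,336) with its handle end at (225,242). I'll confirm with an enlarged crop and measure.

```bash
python3 - <<'E'
from h import *
c=load("top0"); im=c["image"][:,:,::-1]
cv2.imwrite('pics/crop1.png',cv2.resize(im[150:250,135:295],None,fx=5,fy=5,interpolation=cv2.INTER_CUBIC))
print("nut top",px2w(c,376/1.5,313/1.5,83)); print("others",px2w(c,298/1.5,432/1.5,50),px2w(c,474/1.5,150/1.5,50))
for p in [(338,301),(402,284),(414,328),(352,347)]: print("blk",px2w(c,p[0]/1.5,p[1]/1.5,50))
print("ring",px2w(c,237/1.5,336/1.5,14),"end",px2w(c,225/1.5,241/1.5,20))
# scene cross-check
s=load("scene0"); print("scene nut",px2w(s,381/1.5,256/1.5,83),"ring",px2w(s,480/1.5,254/1.5,14))
E
```

```text
nut top [523.93078057  13.93212186  83.        ]
others [334.70273654 145.76606978  50.        ] [ 802.3022142 -157.7458609   50.       ]
blk [548.23900573  77.22951958  50.        ]
blk [574.25377222 -29.28825236  50.        ]
blk [500.80721289 -47.33904544  50.        ]
blk [471.74340733  55.21993099  50.        ]
ring [495.78510994 253.54325776  14.        ] end [659.86269778 274.12050114  20.        ]
scene nut [527.90072404  14.6662611   83.        ] ring [504.00430297 254.20823194  14.        ]
```

View pics/crop1.png

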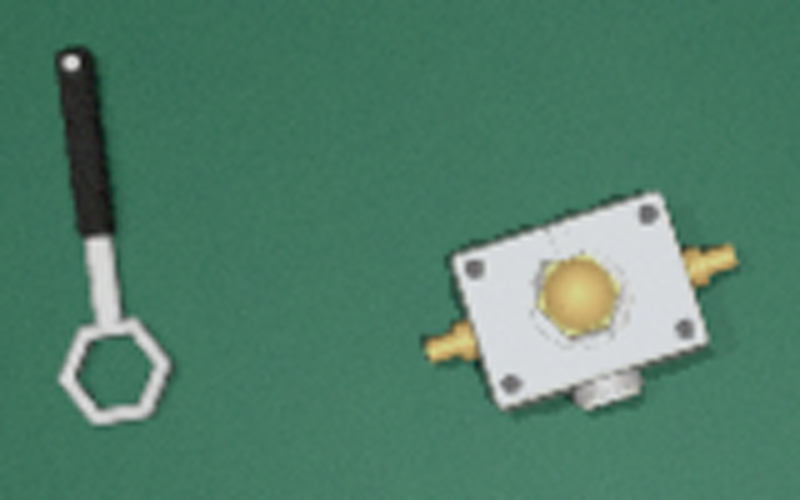

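Confirmed: the block at crop (580,300) measures about 110×77 mm (the smallest one), and its washer tab shows at (553,235). The ring is at (115,372) and the handle end at (75,55). Next I plan the first move.

```bash
cat >> h.py <<'E'
def plan(x,y,z,jaw=None):
    "jaw: wanted world azimuth (deg) of the tool z axis, mod 180"
    s=manip.read_state(); M=R.from_euler('xyz',s["eef_rot"]).as_matrix(); d=M.T@(np.array([x,y,z])-s["eef_pos"])/40
    a=np.degrees(np.arctan2(M[1,2],M[0,2])); print("tool axes x,y,z:",M.T.round(3).tolist(),"jaw az",a.round(2))
    t=None
    if jaw is not None: t=(-(jaw-a)+90)%180-90; t/=6   # + turn is clockwise from above
    print("tx,ty,tz",d.round(3),"turn",t,"q6",s["joints"][5])
E
python3 -c "
from h import *
plan(526,14,230,90)"
```

```text
tool axes x,y,z: [[-0.0, 0.001, -1.0], [0.96, 0.279, 0.0], [0.279, -0.96, -0.001]] jaw az -73.8
tx,ty,tz [ -1.605  12.725 -10.412] turn 2.700136349225739 q6 -0.06655182176080314
```

```bash
python3 -m jog '[{"grip":1,"tx":-1.6,"ty":12.7,"tz":-10.4,"turn":-12},{"grip":1,"tx":-1.6,"ty":12.7,"tz":-10.4,"turn":-12},{"grip":1,"tx":-1.6,"ty":12.7,"tz":-10.4,"turn":-12},{"grip":1,"tx":-1.6,"ty":12.7,"tz":-10.4,"turn":-12},{"grip":1,"tx":-1.6,"ty":12.7,"tz":-10.4,"turn":-12},{"grip":1,"tx":-1.6,"ty":12.7,"tz":-10.4,"turn":-12},{"grip":1,"tx":-1.6,"ty":12.7,"tz":-10.4,"turn":-12},{"grip":1,"tx":-1.6,"ty":12.7,"tz":-10.4,"turn":-12},{"grip":1,"tx":-1.6,"ty":12.7,"tz":-10.4,"turn":-12},{"grip":1,"tx":-1.6,"ty":12.7,"tz":-10.4,"turn":-12},{"grip":1,"tx":-1.6,"ty":12.7,"tz":-10.4,"turn":-12},{"grip":1,"tx":-1.6,"ty":12.7,"tz":-10.4,"turn":-12}]'; python3 -c "
from h import *
plan(526,14,230,0)"
```

```text
clock: 1.1
eef_pos: [435.8, -115.9, 214.6]
eef_rot: [-0.242, 1.571, -0.272]
wrist_force: [0.8, -0.8, -0.1]
finger_gap: 94.2
tool axes x,y,z: [[0.0, -0.0, -1.0], [0.03, 1.0, -0.0], [1.0, -0.03, 0.0]] jaw az -1.72
tx,ty,tz [-0.386  3.313  2.156] turn -0.28703684971833354 q6 -0.31101334387736806
```

```bash
python3 -m jog '[{"grip":1,"tx":-0.4,"ty":3.3,"tz":2.2},{"grip":1,"tx":-0.4,"ty":3.3,"tz":2.2},{"grip":1,"tx":-0.4,"ty":3.3,"tz":2.2},{"grip":1,"tx":-0.4,"ty":3.3,"tz":2.2},{"grip":1,"tx":-0.4,"ty":3.3,"tz":2.2},{"grip":1,"tx":-0.4,"ty":3.3,"tz":2.2}]'; python3 -c "
from h import *
plan(526,14,230,0)
c=snap('wrist','w1',scale=1.5);print({k:v for k,v in c.items() if k!='image'},w2px(c,[526,14,83])*1.5, w2px(c,[526,14,53])*1.5)"
```

```text
tool axes x,y,z: [[0.0, -0.0, -1.0], [0.03, 1.0, -0.0], [1.0, -0.03, 0.0]] jaw az -1.72
tx,ty,tz [-0.386  3.313  2.156] turn -0.28703684971833354 q6 -0.31101334387736806
{'fx': 346.1191713557396, 'fy': 346.1191713557396, 'cx': 256.3688722984048, 'cy': 193.70173840505413, 'k1': -0.08162623010749667, 'eye': array([437.170867  , -41.40108992, 433.0318319 ]), 'attitude': array([-2.60358262e-01, -1.17045941e-04, -2.94168421e-02])} [521.28779269  61.17829204] [510.29410698  68.4650922 ]$[0]: bad value
```

View pics/w1.png

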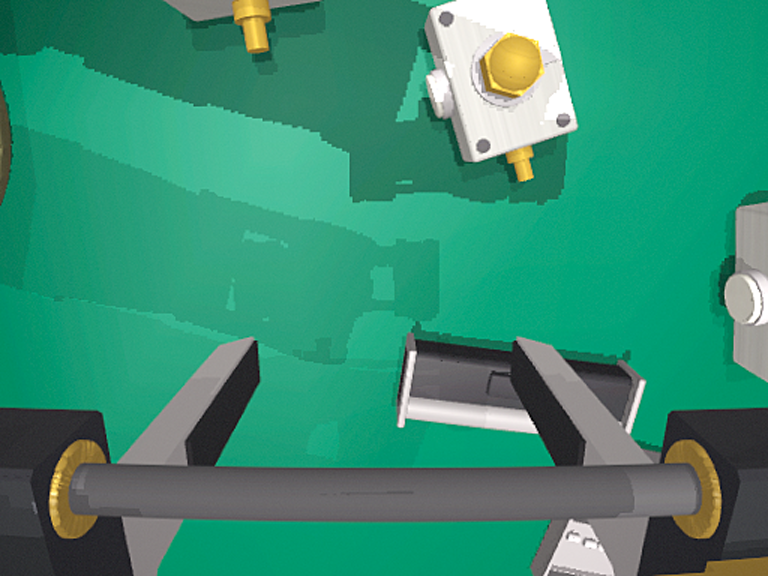

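The small manifold's nut is at (513,62) and its tab at about (556,60). The second call was refused because every key is needed. I'll move closer so that the camera is over the nut.

```bash
python3 -m jog '[{"grip":1,"tx":1.5,"ty":1.5,"tz":2.2,"turn":0},{"grip":1,"tx":1.5,"ty":1.5,"tz":2.2,"turn":0},{"grip":1,"tx":1.5,"ty":1.5,"tz":2.2,"turn":0},{"grip":1,"tx":1.5,"ty":1.5,"tz":2.2,"turn":0},{"grip":1,"tx":1.5,"ty":1.5,"tz":2.2,"turn":0}]'; python3 -c "
from h import *
c=load('w1');print('nut',px2w(c,513/1.5,62/1.5,83))
c=snap('wrist','w2');p=w2px(c,[524,14,65]);print(p);x,y=p.astype(int);x=max(80,x);y=max(75,y)
print(x-80,y-75);im=c['image'][y-75:y+75,x-80:x+80,::-1];cv2.imwrite('pics/w2c.png',cv2.resize(im,None,fx=4,fy=4,interpolation=cv2.INTER_CUBIC))"
```

```text
clock: 1.57
eef_pos: [524.8, -59.9, 152.5]
eef_rot: [3.004, 1.567, 2.974]
wrist_force: [0.1, -0.1, 0.1]
finger_gap: 94.0
nut [520.6716079   13.55514251  83.        ]
[254.29274019 102.89192512]
174 27
```

View pics/w2c.png

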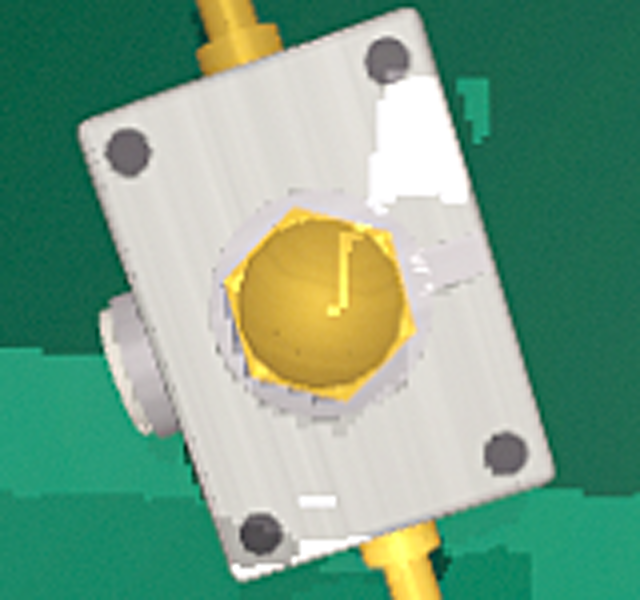

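The crop shows the nut hexagon corners at (298,208), (388,238), (413,328), (348,398), (257,378) and (227,285). The tab tip is at about (478,258), and the block's holes are at (128,152), (388,60), (506,454) and (261,533).

```bash
python3 - <<'E'
from h import *
c=load('w2'); f=lambda p,z:px2w(c,174+p[0]/4,27+p[1]/4,z)
V=np.array([f(p,75) for p in [(298,208),(388,238),(413,328),(348,398),(257,378),(227,285)]])[:,:2]
(x,y),r=cv2.minEnclosingCircle(V.astype(np.float32)); m=V.mean(0); print("hex centre",m,(x,y),"r",r, np.linalg.norm(V-m,axis=1).round(1))
a=np.degrees(np.arctan2(*(V-m).T[::-1])); k=np.degrees(np.angle(np.mean(np.exp(6j*np.radians(a)))))/6; print("vertex az mod60",k,(a-k+30)%60-30,"flat normals",k+30)
H=np.array([f(p,50) for p in [(128,152),(388,60),(506,454),(261,533)]]); print("holes centre",H.mean(0),np.linalg.norm(np.diff(H,axis=0),axis=1))
t=f((478,258),53); print("tip",t,np.linalg.norm(t[:2]-m),np.degrees(np.arctan2(t[1]-m[1],t[0]-m[0])))
t0=load('top0'); print("top nut centre check",w2px(t0,[*m,75])*1.5)
plan(m[0],m[1],57,k+30)
E
```

```text
hex centre [524.20980365  13.43380095] (523.8597412109375, 13.712041854858398) r 20.022747039794922 [20.4 19.4 19.5 19.7 20.1 20.1]
vertex az mod60 -15.486247352387691 [-2.36519772 -0.82908265  0.85531339  0.08774749  0.95613983  1.27646878] flat normals 14.513752647612309
holes centre [523.96457666  13.73136216  50.        ] [60.43068086 90.4361923  59.77223026]
tip [558.98071381  22.9494202   53.        ] 36.04945495987983 15.305173428346487
top nut centre check [376.43124868 313.27183391]
tool axes x,y,z: [[-0.001, 0.0, -1.0], [0.031, 1.0, 0.0], [1.0, -0.031, -0.001]] jaw az -1.75
tx,ty,tz [ 2.423  1.851 -0.066] turn -2.710529132468077 q6 -0.1537854600800065
```

```bash
python3 -m jog '[{"grip":1,"tx":0,"ty":1.85,"tz":-0.06,"turn":-2.7},{"grip":1,"tx":0,"ty":1.85,"tz":-0.06,"turn":-2.7},{"grip":1,"tx":0,"ty":1.85,"tz":-0.06,"turn":-2.7},{"grip":1,"tx":0.8,"ty":1.85,"tz":-0.06,"turn":-2.7},{"grip":1,"tx":1.6,"ty":1.85,"tz":-0.06,"turn":-2.7},{"grip":1,"tx":2.2,"ty":1.85,"tz":-0.06,"turn":-2.7},{"grip":1,"tx":2.36,"ty":1.85,"tz":-0.06,"turn":-2.7},{"grip":1,"tx":2.36,"ty":1.85,"tz":-0.06,"turn":-2.7},{"grip":1,"tx":2.36,"ty":1.85,"tz":-0.06,"turn":-2.7}]'; python3 -c "
from h import *
plan(524,13.6,58.5,14.5);print(manip.read_state())"
```

```text
clock: 2.37
eef_pos: [525.6, 12.7, 61.8]
eef_rot: [-0.315, 1.569, -0.065]
wrist_force: [-0.1, 0.2, 0.5]
finger_gap: 94.1
tool axes x,y,z: [[0.002, -0.0, -1.0], [-0.248, 0.969, -0.001], [0.969, 0.248, 0.002]] jaw az 14.36
tx,ty,tz [ 0.083  0.032 -0.034] turn -0.023408266379753684 q6 -0.2960503917663923
{'clock': 2.3667, 'joints': array([-4.54520348e-02,  3.56883505e-01,  1.70373483e+00, -4.74769601e-05,
        1.07880385e+00, -2.96050392e-01]), 'qd': array([ 0.00433746, -0.01052693, -0.01535297, -0.00061538, -0.00052748,
        0.00130334]), 'effort': array([-7.73464562e-02, -5.02901888e+01, -2.96652925e+01,  5.29881427e-02,
       -7.42385234e-02, -9.20166814e-03]), 'eef_pos': array([525.63003303,  12.71742265,  61.81130456]), 'eef_rot': array([-0.31535008,  1.56862546, -0.06472934]), 'wrist_force': array([-0.13330771,  0.20634445,  0.53853411]), 'moment': array([-0.01857086, -0.11002425,  0.01845468]), 'finger_gap': 94.09727508289258}
```

```bash
python3 -m jog '[{"grip":1,"tx":0.07,"ty":0.03,"tz":-0.03,"turn":0},{"grip":0,"tx":0.07,"ty":0.03,"tz":-0.03,"turn":0},{"grip":0,"tx":0.07,"ty":0.03,"tz":-0.03,"turn":0},{"grip":0,"tx":0.07,"ty":0.03,"tz":-0.03,"turn":0},{"grip":0,"tx":0.07,"ty":0.03,"tz":-0.03,"turn":0},{"grip":0,"tx":0.07,"ty":0.03,"tz":-0.03,"turn":0},{"grip":0,"tx":0.07,"ty":0.03,"tz":-0.03,"turn":0},{"grip":0,"tx":0.07,"ty":0.03,"tz":-0.03,"turn":0},{"grip":0,"tx":0.07,"ty":0.03,"tz":-0.03,"turn":0}]' 25; python3 -c "
from h import *
plan(524,13.6,58.5,14.5);s=manip.read_state();print(s['moment'],s['finger_gap'],s['wrist_force'])"
```

```text
clock: 3.12
eef_pos: [523.5, 14.2, 57.1]
eef_rot: [2.698, 1.571, 2.949]
wrist_force: [0.1, 0.4, 0.2]
finger_gap: 44.6
tool axes x,y,z: [[-0.0, 0.0, -1.0], [-0.249, 0.969, 0.0], [0.969, 0.249, -0.0]] jaw az 14.4
tx,ty,tz [-0.034 -0.017  0.008] turn -0.016170170978919412 q6 -0.294280060884766
[-0.08821274 -0.08252664 -0.01682611] 44.569760845109876 [0.09189129 0.44802884 0.23217482]
```

```bash
python3 -m jog '[{"grip":0,"tx":-0.03,"ty":0,"tz":0,"turn":0},{"grip":0,"tx":-0.03,"ty":0,"tz":0,"turn":0},{"grip":0,"tx":-0.03,"ty":0,"tz":0,"turn":0},{"grip":0,"tx":-0.03,"ty":0,"tz":0,"turn":0},{"grip":0,"tx":-0.03,"ty":0,"tz":0,"turn":0}]' 25; python3 -c "
from h import *
plan(524,13.6,58.5,14.5);s=manip.read_state();print(s['moment'],s['finger_gap'],s['wrist_force'])"
```

```text
clock: 3.53
eef_pos: [523.5, 14.2, 58.3]
eef_rot: [1.367, 1.571, 1.618]
wrist_force: [0.6, -0.4, 1.2]
finger_gap: 11.1
tool axes x,y,z: [[-0.0, 0.0, -1.0], [-0.249, 0.969, 0.0], [0.969, 0.249, 0.0]] jaw az 14.4
tx,ty,tz [-0.004 -0.017  0.009] turn -0.016443354121037146 q6 -0.29427876775731665
[-0.10566114 -0.04918054  0.00346026] 11.060110981736873 [ 0.59662038 -0.35438061  1.22105569]
```

The gap is 11 mm where the nut's flats are 36 mm apart, so something is off. I'll look.

```bash
python3 -c "
from h import *
c=snap('wrist','w3');t=snap('top','t3')
print(w2px(c,[524,13.6,83]))
a=c['image'][180:380,150:400,::-1];b=t['image'][130:290,150:350,::-1]
b=cv2.resize(b,(400,320),interpolation=3);a=cv2.resize(a,(400,320),interpolation=3)
cv2.imwrite('pics/w3c.png',np.hstack([a,b]))"
```

```text
[258.36741252 232.14371228]
```

View pics/w3c.png

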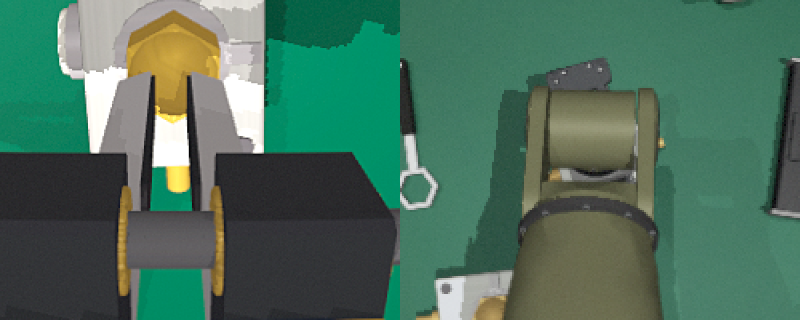

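```bash
python3 -c "
from h import *
c=load('w1');M=np.array([[0,-0.,-1],[.03,1,0],[1,-.03,0]])
for k in (0,18.8,40): p=np.array([435.8,-115.9,214.6+k]); print(k,[w2px(c,p+s*47*M[2])*1.5 for s in(-1,0,1)])
c=load('w3');s=manip.read_state();p0=s['eef_pos'];a=np.array([.969,.249,0]);print(s['eef_pos'],c['eye'],c['attitude'],s['finger_gap'])
for k in (0,18.8,25,40): p=p0+[0,0,k]; print(k,[(w2px(c,p+q*s['finger_gap']/2*a)-[150,180])*1.6 for q in(-1,0,1)])
print('nut',[(w2px(c,[524,13.6,z])-[150,180])*1.6 for z in (53,75,83)])
"
```

```text
0 [array([280.69859187, 325.91779436]), array([386.34604712, 326.08822951]), array([491.94544733, 326.01661362])]
18.8 [array([271.91789766, 340.7026356 ]), array([386.50423419, 340.95530697]), array([501.03001712, 340.80317721])]
40 [array([260.08287685, 360.67161605]), array([386.71793924, 361.06879811]), array([513.27232346, 360.77155707])]
[523.50149087  14.19197478  58.32024898] [504.04267324  86.32467662 276.81554137] [-2.60307545e-01  1.37696912e-06  2.51990792e-01] 2.8577004605767318
0 [array([168.82048706,  60.25893319]), array([172.25574792,  60.26042999]), array([175.69096454,  60.26168565])]
18.8 [array([168.70373847,  76.14288342]), array([172.43163775,  76.1444795 ]), array([176.15948084,  76.1456735 ])]
25 [array([168.66080079,  81.98971154]), array([172.49632624,  81.99134241]), array([176.33179062,  81.9925015 ])]
40 [array([168.54604307,  97.62969875]), array([172.66921619,  97.63141769]), array([176.7923138 ,  97.63244831])]
nut [array([172.99651314,  57.76370346]), array([173.27332127,  75.91256298]), array([173.38786004,  83.42993964])]
```

```bash
python3 -c "
from h import *
c=snap('scene','s3');w=snap('wrist','w4');s=manip.read_state();p=s['eef_pos'];print(p,s['finger_gap'])
u=w2px(c,[524,13.6,70]);x,y=u.astype(int)
b=c['image'][y-50:y+30,x-50:x+50,::-1];b=cv2.resize(b,(500,400),interpolation=3)
print('scene crop px: tip',(w2px(c,p)-[x-50,y-50])*5,'tip+40',(w2px(c,p+[0,0,40])-[x-50,y-50])*5,'nut53,75,83',[(w2px(c,[524,13.6,z])-[x-50,y-50])*5 for z in(53,75,83)])
a=cv2.resize(w['image'][200:280,200:260,::-1],(300,400),interpolation=3)
print('wrist crop px',[(k,(w2px(w,p+[0,0,k])-[200,200])*5) for k in (0,18.8,40)])
cv2.imwrite('pics/s3c.png',np.hstack([b,a]))"
```

```text
[523.50804052  14.14949358  58.34146685] 0.27025992253584197
scene crop px: tip [251.92643677 266.33742691] tip+40 [251.8779233  214.24075901] nut53,75,83 [array([251.34879232, 273.79524932]), array([251.31679333, 245.48241638]), array([251.30508764, 235.05642205])]
wrist crop px [(0, array([288.27654045,  88.68477087])), (18.8, array([288.82261628, 138.35668629])), (40, array([289.56021428, 205.55024691]))]
```

View pics/s3c.png

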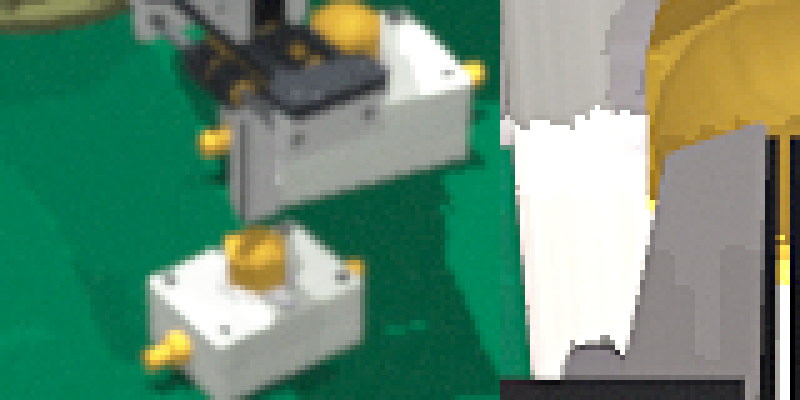

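The scene crop shows the fingertips at about (250,220), level with or above the crown top at row 235. So the physical tips sit roughly 35–40 mm above the reported TCP. I'll quantify that, then open and descend further while watching the force.

```bash
python3 -c "
from h import *
w=load('w4');p=manip.read_state()['eef_pos'];Y=np.array([-.249,.969,0])
for hw in(6,8,10): print(hw,[(k,((w2px(w,p+hw*Y+[0,0,k])-[200,200])*5).round(0)) for k in (25,30,35,40)])
"
python3 -m jog '[{"grip":1,"tx":0,"ty":0,"tz":0,"turn":0},{"grip":1,"tx":0,"ty":0,"tz":0,"turn":0},{"grip":1,"tx":0,"ty":0,"tz":0,"turn":0},{"grip":1,"tx":0,"ty":0,"tz":0,"turn":0},{"grip":1,"tx":0,"ty":0,"tz":0,"turn":0},{"grip":1,"tx":0,"ty":0,"tz":0,"turn":0},{"grip":1,"tx":0,"ty":0,"tz":0,"turn":0},{"grip":1,"tx":0,"ty":0,"tz":0,"turn":0},{"grip":1,"tx":0,"ty":0,"tz":0,"turn":0},{"grip":1,"tx":0,"ty":0,"tz":0,"turn":0},{"grip":1,"tx":0,"ty":0,"tz":0,"turn":0},{"grip":1,"tx":0,"ty":0,"tz":0,"turn":0}]'
```

```text
6 [(25, array([289., 109.])), (30, array([289., 124.])), (35, array([289., 139.])), (40, array([290., 155.]))]
8 [(25, array([289.,  93.])), (30, array([289., 107.])), (35, array([289., 122.])), (40, array([290., 138.]))]
10 [(25, array([289.,  77.])), (30, array([289.,  91.])), (35, array([290., 105.])), (40, array([290., 121.]))]
clock: 4.73
eef_pos: [523.5, 14.2, 58.4]
eef_rot: [-3.06, 1.571, -2.808]
wrist_force: [0.0, 0.5, 0.3]
finger_gap: 77.0
```

```bash
python3 -m jog '[{"grip":0.8,"tx":0.3,"ty":0,"tz":0,"turn":0},{"grip":0.7,"tx":0.5,"ty":0,"tz":0,"turn":0},{"grip":0.7,"tx":0.65,"ty":0,"tz":0,"turn":0},{"grip":0.65,"tx":0.75,"ty":0,"tz":0,"turn":0},{"grip":0.65,"tx":0.75,"ty":0,"tz":0,"turn":0}]'; python3 -m jog '[{"grip":0,"tx":0.1,"ty":0,"tz":0,"turn":0},{"grip":0,"tx":0.1,"ty":0,"tz":0,"turn":0},{"grip":0,"tx":0.1,"ty":0,"tz":0,"turn":0},{"grip":0,"tx":0.1,"ty":0,"tz":0,"turn":0},{"grip":0,"tx":0.1,"ty":0,"tz":0,"turn":0},{"grip":0,"tx":0.1,"ty":0,"tz":0,"turn":0}]' 25; python3 -c "
from h import *
s=manip.read_state();print(s['moment'],s['finger_gap'],s['wrist_force'])"
```

```text
clock: 5.15
eef_pos: [523.0, 14.2, 27.5]
eef_rot: [2.83, 1.569, 3.082]
wrist_force: [-0.1, 0.6, 1.1]
finger_gap: 61.1
clock: 5.65
eef_pos: [524.2, 14.3, 24.8]
eef_rot: [-0.154, 1.569, 0.098]
wrist_force: [4.0, 0.7, -0.5]
finger_gap: 35.7
[ 0.28444251 -0.94909466 -0.036657  ] 35.669156873127356 [ 4.00029976  0.69694914 -0.5321717 ]
```

```bash
cat > m.py <<'E'
from h import *
s=manip.read_state();M=R.from_euler('xyz',s["eef_rot"]).as_matrix()
print('az',np.degrees(np.arctan2(M[1,2],M[0,2])).round(2),'mz %.3f'%s['moment'][2],'gap %.2f'%s['finger_gap'],'F',s['wrist_force'].round(1),'effort6 %.3f'%s['effort'][5],'q6 %.3f'%s['joints'][5],'pos',s['eef_pos'].round(1),s['clock'])
E
python3 -m jog '[{"grip":0,"tx":0,"ty":0,"tz":0,"turn":1},{"grip":0,"tx":0,"ty":0,"tz":0,"turn":2}]'|tail -0; python3 m.py;python3 -m jog '[{"grip":0,"tx":0,"ty":0,"tz":0,"turn":1},{"grip":0,"tx":0,"ty":0,"tz":0,"turn":2},{"grip":0,"tx":0,"ty":0,"tz":0,"turn":3}]'|tail -0; python3 m.py
```

```text
az 2.16 mz 0.140 gap 35.70 F [ 4.2  2.1 -1.4] effort6 -3.063 q6 -0.080 pos [524.2  14.3  24.8] 5.8167
az -15.89 mz 0.129 gap 35.61 F [ 5.2  2.8 -0.5] effort6 -2.540 q6 0.234 pos [524.2  14.3  24.8] 6.0667Exception ignored on flushing sys.stdout:
BrokenPipeError: [Errno 32] Broken pipe
Exception ignored on flushing sys.stdout:
BrokenPipeError: [Errno 32] Broken pipe
```

```bash
cat >> m.py <<'E'
import sys
sys.exit(int(len(sys.argv)>1 and abs(s['moment'][2])>float(sys.argv[1])))
E
C="python3 m.py 0.19"
$C && python3 -m jog '[{"grip":0,"tx":0,"ty":0,"tz":0,"turn":0.25},{"grip":0,"tx":0,"ty":0,"tz":0,"turn":0.5}]'>/dev/null; 
$C && python3 -m jog '[{"grip":0,"tx":0,"ty":0,"tz":0,"turn":0.25},{"grip":0,"tx":0,"ty":0,"tz":0,"turn":0.5}]'>/dev/null; 
$C && python3 -m jog '[{"grip":0,"tx":0,"ty":0,"tz":0,"turn":0.25},{"grip":0,"tx":0,"ty":0,"tz":0,"turn":0.5}]'>/dev/null; 
$C && python3 -m jog '[{"grip":0,"tx":0,"ty":0,"tz":0,"turn":0.25},{"grip":0,"tx":0,"ty":0,"tz":0,"turn":0.5}]'>/dev/null; $C
```

```text
az -15.89 mz 0.129 gap 35.61 F [ 5.2  2.8 -0.5] effort6 -2.540 q6 0.234 pos [524.2  14.3  24.8] 6.0667
az -18.7 mz 0.038 gap 35.83 F [5.4 1.7 0.2] effort6 -0.185 q6 0.283 pos [524.2  14.3  24.8] 6.2333
az -21.67 mz 0.111 gap 35.76 F [ 3.9  1.5 -0.2] effort6 -0.571 q6 0.335 pos [524.2  14.3  24.8] 6.4
az -24.66 mz 0.102 gap 35.91 F [ 5.4  2.1 -1. ] effort6 -0.574 q6 0.388 pos [524.3  14.3  24.8] 6.5667
az -27.67 mz 0.094 gap 35.85 F [ 5.6  2.  -0.5] effort6 -0.574 q6 0.440 pos [524.3  14.3  24.8] 6.7333
```

```bash

C="python3 m.py 0.19"
$C && python3 -m jog '[{"grip":0,"tx":0,"ty":0,"tz":0,"turn":0.25},{"grip":0,"tx":0,"ty":0,"tz":0,"turn":0.5}]'>/dev/null; 
$C && python3 -m jog '[{"grip":0,"tx":0,"ty":0,"tz":0,"turn":0.25},{"grip":0,"tx":0,"ty":0,"tz":0,"turn":0.5}]'>/dev/null; 
$C && python3 -m jog '[{"grip":0,"tx":0,"ty":0,"tz":0,"turn":0.25},{"grip":0,"tx":0,"ty":0,"tz":0,"turn":0.5}]'>/dev/null; 
$C && python3 -m jog '[{"grip":0,"tx":0,"ty":0,"tz":0,"turn":0.25},{"grip":0,"tx":0,"ty":0,"tz":0,"turn":0.5}]'>/dev/null; 
$C && python3 -m jog '[{"grip":0,"tx":0,"ty":0,"tz":0,"turn":0.25},{"grip":0,"tx":0,"ty":0,"tz":0,"turn":0.5}]'>/dev/null; 
$C && python3 -m jog '[{"grip":0,"tx":0,"ty":0,"tz":0,"turn":0.25},{"grip":0,"tx":0,"ty":0,"tz":0,"turn":0.5}]'>/dev/null; 
$C && python3 -m jog '[{"grip":0,"tx":0,"ty":0,"tz":0,"turn":0.25},{"grip":0,"tx":0,"ty":0,"tz":0,"turn":0.5}]'>/dev/null; 
$C && python3 -m jog '[{"grip":0,"tx":0,"ty":0,"tz":0,"turn":0.25},{"grip":0,"tx":0,"ty":0,"tz":0,"turn":0.5}]'>/dev/null; $C
```

```text
az -27.67 mz 0.094 gap 35.85 F [ 5.6  2.  -0.5] effort6 -0.574 q6 0.440 pos [524.3  14.3  24.8] 6.7333
az -30.66 mz 0.039 gap 35.96 F [ 5.4  1.8 -0.7] effort6 -0.574 q6 0.492 pos [524.2  14.3  24.8] 6.9
az -33.66 mz 0.093 gap 35.65 F [5.6 2.2 0.1] effort6 -0.574 q6 0.545 pos [524.3  14.3  24.8] 7.0667
az -36.66 mz 0.083 gap 35.90 F [ 4.8  1.4 -0.7] effort6 -0.574 q6 0.597 pos [524.3  14.3  24.8] 7.2333
az -39.67 mz 0.046 gap 36.09 F [ 3.9  1.7 -1.5] effort6 -0.574 q6 0.649 pos [524.3  14.3  24.8] 7.4
az -42.65 mz 0.257 gap 35.86 F [ 4.   1.2 -1.5] effort6 -0.387 q6 0.702 pos [524.2  14.3  24.8] 7.5667
az -42.65 mz 0.257 gap 35.86 F [ 4.   1.2 -1.5] effort6 -0.387 q6 0.702 pos [524.2  14.3  24.8] 7.5667
az -42.65 mz 0.257 gap 35.86 F [ 4.   1.2 -1.5] effort6 -0.387 q6 0.702 pos [524.2  14.3  24.8] 7.5667
az -42.65 mz 0.257 gap 35.86 F [ 4.   1.2 -1.5] effort6 -0.387 q6 0.702 pos [524.2  14.3  24.8] 7.5667
```

Bearing was felt at az ≈ -41°. From here I creep in 1° steps until it goes firm.

```bash

C="python3 m.py 0.36"
python3 -m jog '[{"grip":0,"tx":0,"ty":0,"tz":0,"turn":0.17},{"grip":0,"tx":0,"ty":0,"tz":0,"turn":0.17}]'>/dev/null; 
$C && python3 -m jog '[{"grip":0,"tx":0,"ty":0,"tz":0,"turn":0.17},{"grip":0,"tx":0,"ty":0,"tz":0,"turn":0.17}]'>/dev/null; 
$C && python3 -m jog '[{"grip":0,"tx":0,"ty":0,"tz":0,"turn":0.17},{"grip":0,"tx":0,"ty":0,"tz":0,"turn":0.17}]'>/dev/null; 
$C && python3 -m jog '[{"grip":0,"tx":0,"ty":0,"tz":0,"turn":0.17},{"grip":0,"tx":0,"ty":0,"tz":0,"turn":0.17}]'>/dev/null; 
$C && python3 -m jog '[{"grip":0,"tx":0,"ty":0,"tz":0,"turn":0.17},{"grip":0,"tx":0,"ty":0,"tz":0,"turn":0.17}]'>/dev/null; $C
```

```text
az -43.67 mz 0.163 gap 35.53 F [5.1 1.4 0.3] effort6 0.606 q6 0.719 pos [524.3  14.3  24.8] 7.7333
az -44.68 mz 0.199 gap 36.01 F [ 4.9  1.2 -0.1] effort6 0.517 q6 0.737 pos [524.3  14.3  24.8] 7.9
az -45.7 mz 0.191 gap 35.60 F [4.8 1.2 0.2] effort6 0.516 q6 0.755 pos [524.3  14.3  24.8] 8.0667
az -46.72 mz 0.298 gap 35.75 F [5.2 1.7 1.6] effort6 0.614 q6 0.773 pos [524.1  14.1  24.8] 8.2333
az -47.75 mz 0.401 gap 35.65 F [ 4.6 -0.4  3.8] effort6 0.635 q6 0.791 pos [523.9  14.   24.7] 8.4
```

It went firm at az ≈ -46.5° (torque rose from 0.19 to 0.30 to 0.40 N m), so it's finger-tight. I release, rise, and check the pointer from above.

```bash
python3 -m jog '[{"grip":0.8,"tx":0,"ty":0,"tz":0,"turn":0},{"grip":0.8,"tx":0,"ty":0,"tz":0,"turn":0},{"grip":0.8,"tx":0,"ty":0,"tz":0,"turn":0},{"grip":0.8,"tx":0,"ty":0,"tz":0,"turn":0},{"grip":0.8,"tx":0,"ty":0,"tz":0,"turn":0},{"grip":0.8,"tx":0,"ty":0,"tz":0,"turn":0},{"grip":0.8,"tx":-0.8,"ty":0,"tz":0,"turn":0},{"grip":1,"tx":-1.8,"ty":0,"tz":0,"turn":0},{"grip":1,"tx":-2.8,"ty":-0.8,"tz":0,"turn":0},{"grip":1,"tx":-3,"ty":-1.6,"tz":0,"turn":0},{"grip":1,"tx":-3,"ty":-1.6,"tz":0,"turn":0},{"grip":1,"tx":-3,"ty":-1.6,"tz":0,"turn":0}]'; python3 m.py; python3 -c "
from h import *
c=snap('wrist','w5');p=w2px(c,[524,13.6,65]);x,y=p.astype(int);print(x-80,y-75)
cv2.imwrite('pics/w5c.png',cv2.resize(c['image'][y-75:y+75,x-80:x+80,::-1],None,fx=4,fy=4,interpolation=3))"
```

```text
clock: 9.4
eef_pos: [476.1, -29.6, 145.4]
eef_rot: [0.71, 1.568, -0.124]
wrist_force: [0.6, -0.6, 0.3]
finger_gap: 93.6
az -47.8 mz 0.009 gap 93.61 F [ 0.6 -0.6  0.3] effort6 -0.354 q6 0.695 pos [476.1 -29.6 145.4] 9.4
176 38
```

View pics/w5c.png

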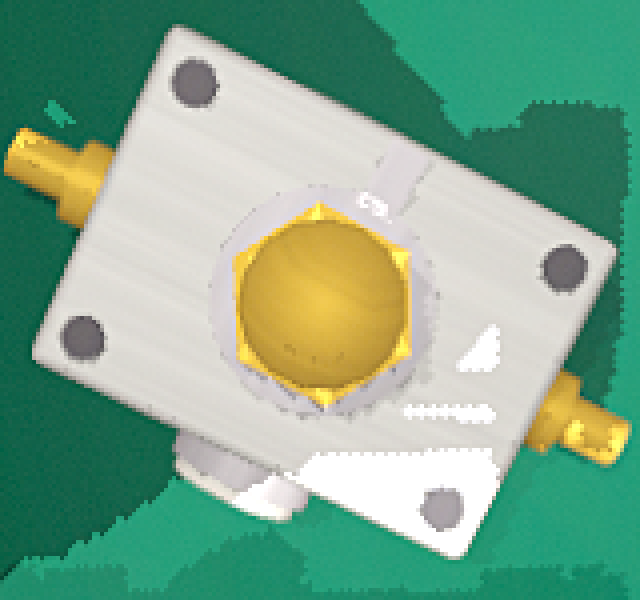

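The crop shows the nut corners at (320,203), (410,250), (410,353), (327,400), (238,352) and (235,258), and the tab tip at about (416,153). I'll compute the nut and tab azimuths and plan the wrench pick.

```bash
python3 - <<'E'
from h import *
def go(n,o,V,T,H):
    c=load(n); f=lambda p,z:px2w(c,o[0]+p[0]/4,o[1]+p[1]/4,z)[:2]
    V=np.array([f(p,75) for p in V]);m=V.mean(0);a=np.arctan2(*(V-m).T[::-1]);k=np.degrees(np.angle(np.mean(np.exp(6j*a))))/6
    H=[f(p,50) for p in H];h=np.mean(H,0); d=H[1]-H[0]; t=f(T,53)-h
    print(n,"hex",m.round(1),"hole ctr",h.round(1),"flat az",round((k+30)%60,2),"block az",np.degrees(np.arctan2(d[1],d[0])).round(2),np.linalg.norm(d).round(1),"tip az",np.degrees(np.arctan2(t[1],t[0])).round(2),np.linalg.norm(t).round(1))
go('w2',(174,27),[(298,208),(388,238),(413,328),(348,398),(257,378),(227,285)],(483,256),[(128,152),(261,533)])if 0 else None
go('w2',(174,27),[(298,208),(388,238),(413,328),(348,398),(257,378),(227,285)],(483,256),[(388,60),(506,454),(128,152),(261,533)])
go('w5',(176,38),[(320,203),(410,250),(410,353),(327,400),(238,352),(235,258)],(416,153),[(195,82),(565,268),(83,338),(443,508)])
# wrench: ring at az 7.15, pick pose, az 97
r=np.array([495.8,253.5]);e=np.array([659.9,274.1]);u=(e-r)/np.linalg.norm(e-r);g=r+120*u;print("grip",g,np.linalg.norm(e-r))
plan(g[0]-40*0,g[1],115,97)
E
```

```text
w2 hex [524.2  13.4] hole ctr [524.   13.7] flat az 14.51 block az -73.59 90.4 tip az 14.92 37.4
w5 hex [524.   13.8] hole ctr [523.6  13.5] flat az 13.65 block az -73.53 90.1 tip az 9.93 37.5
grip [614.865515   268.44667647] 165.38793789149193
tool axes x,y,z: [[0.001, 0.0, -1.0], [0.74, 0.672, 0.0], [0.672, -0.74, 0.0]] jaw az -47.75
tx,ty,tz [ 0.739  7.565 -3.174] turn 5.874524588037251 q6 0.6956978675007851
```

```bash
python3 -m jog '[{"grip":1,"tx":0,"ty":7.56,"tz":-3.17,"turn":-24.1},{"grip":1,"tx":0,"ty":7.56,"tz":-3.17,"turn":-24.1},{"grip":1,"tx":0,"ty":7.56,"tz":-3.17,"turn":-24.1},{"grip":1,"tx":0,"ty":7.56,"tz":-3.17,"turn":-24.1},{"grip":1,"tx":0,"ty":7.56,"tz":-3.17,"turn":-24.1},{"grip":1,"tx":0,"ty":7.56,"tz":-3.17,"turn":-24.1},{"grip":1,"tx":0,"ty":7.56,"tz":-3.17,"turn":-24.1},{"grip":1,"tx":0,"ty":7.56,"tz":-3.17,"turn":-24.1},{"grip":1,"tx":0,"ty":7.56,"tz":-3.17,"turn":-24.1},{"grip":1,"tx":0,"ty":7.56,"tz":-3.17,"turn":-24.1},{"grip":1,"tx":0,"ty":7.56,"tz":-3.17,"turn":-24.1},{"grip":1,"tx":0,"ty":7.56,"tz":-3.17,"turn":-24.1}]'; python3 -c "
from h import *
plan(614.9,268.4,115,97)"
```

```text
clock: 10.45
eef_pos: [614.0, 269.7, 141.9]
eef_rot: [2.786, 1.568, -2.822]
wrist_force: [0.0, 0.2, 0.5]
finger_gap: 93.8
tool axes x,y,z: [[-0.003, -0.001, -1.0], [-0.625, 0.781, 0.001], [0.781, 0.625, -0.003]] jaw az 38.67
tx,ty,tz [ 0.672 -0.04   0.   ] turn -9.721426823304993 q6 -0.3157639174328332
```

```bash
python3 -m jog '[{"grip":1,"tx":0.6,"ty":0,"tz":0,"turn":-9.7},{"grip":1,"tx":0.6,"ty":0,"tz":0,"turn":-9.7},{"grip":1,"tx":0.6,"ty":0,"tz":0,"turn":-9.7},{"grip":1,"tx":0.6,"ty":0,"tz":0,"turn":-9.7},{"grip":1,"tx":0.6,"ty":0,"tz":0,"turn":-9.7},{"grip":1,"tx":0.6,"ty":0,"tz":0,"turn":-9.7},{"grip":1,"tx":0.6,"ty":0,"tz":0,"turn":-9.7},{"grip":1,"tx":0.6,"ty":0,"tz":0,"turn":-9.7},{"grip":1,"tx":0.6,"ty":0,"tz":0,"turn":-9.7},{"grip":1,"tx":0.6,"ty":0,"tz":0,"turn":-9.7},{"grip":1,"tx":0.6,"ty":0,"tz":0,"turn":-9.7}]'; python3 -c "
from h import *
plan(614.9,268.4,115,97)
c=snap('wrist','w6',scale=1.5);print([w2px(c,p)*1.5 for p in ([495.8,253.5,14],[615,268.4,20],[659.9,274.1,20])])"
```

```text
clock: 11.37
eef_pos: [614.3, 268.9, 119.3]
eef_rot: [1.788, 1.57, -2.815]
wrist_force: [-0.2, -0.5, 0.4]
finger_gap: 93.9
tool axes x,y,z: [[-0.001, -0.0, -1.0], [-0.994, -0.109, 0.001], [-0.109, 0.994, -0.0]] jaw az 96.25
tx,ty,tz [ 0.108 -0.015 -0.014] turn -0.125755407898995 q6 -1.3218273098427158
[array([380.74092257,  77.54843933]), array([383.79305129, 277.92369613]), array([384.97617481, 345.43147734])]
```

View pics/w6.png

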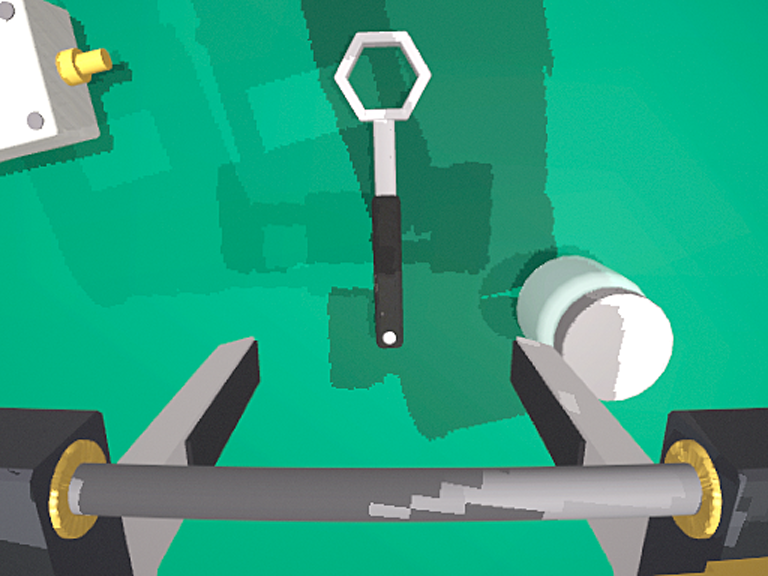

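The wrench is clear in view: ring at (382,76), handle end hole at (389,338). The jar sits to the right at about (614,347). I'll compute the pick and the jar clearance.

```bash
python3 - <<'E'
from h import *
c=load('w6'); f=lambda p,z:px2w(c,p[0]/1.5,p[1]/1.5,z)
V=[(356,33),(408,33),(431,75),(410,121),(358,120),(335,75)]
V=np.array([f(p,14)[:2] for p in V]);r=V.mean(0);e=f((389,346),20)[:2];h=f((389,338),20)[:2]
u=(f((386,200),20)[:2]-r);print("ring",r,np.linalg.norm(V-r,axis=1).round(1),"end",e,np.linalg.norm(e-r),"az",np.degrees(np.arctan2(*(e-r)[::-1])),"az neck",np.degrees(np.arctan2(*u[::-1])),np.linalg.norm(u))
j=f((614,347),85);print("jar",j,"top:",px2w(load('top0'),150/1.5,250/1.5,85))
az=np.arctan2(*(e-r)[::-1]);g=r+102*np.array([np.cos(az),np.sin(az)]);print("grip",g);plan(g[0],g[1],-28,np.degrees(az)+90)
n=np.array([-np.sin(az),np.cos(az)]);print("jar in jaw frame: across",(j[:2]-g)@n,"along",(j[:2]-g)@[np.cos(az),np.sin(az)])
E
```

```text
ring [495.02097688 254.75964042] [28.9 28.3 28.3 30.2 29.1 28.3] end [660.00581219 276.75310698] 166.4443103650245 az 7.593103987822373 az neck 7.702410403887189 72.1442953567141
jar [623.39538749 391.77513001  85.        ] top: [635.52369722 385.35354168  85.        ]
grip [596.12658491 268.23762344]
tool axes x,y,z: [[-0.001, -0.0, -1.0], [-0.994, -0.109, 0.001], [-0.109, 0.994, -0.0]] jaw az 96.27
tx,ty,tz [3.691 0.45  0.037] turn -0.22117500211127114 q6 -1.3224087671245708
jar in jaw frame: across 118.85104173703067 along 43.35358119221613
```

```bash
python3 -m jog '[{"grip":0.5,"tx":0,"ty":0.45,"tz":0.04,"turn":-0.22},{"grip":0.5,"tx":0.9,"ty":0.45,"tz":0.04,"turn":-0.22},{"grip":0.5,"tx":1.8,"ty":0.45,"tz":0.04,"turn":-0.22},{"grip":0.5,"tx":2.6,"ty":0.45,"tz":0.04,"turn":-0.22},{"grip":0.5,"tx":3.1,"ty":0.45,"tz":0.04,"turn":-0.22},{"grip":0.5,"tx":3.4,"ty":0.45,"tz":0.04,"turn":-0.22},{"grip":0.5,"tx":3.5,"ty":0.45,"tz":0.04,"turn":-0.22},{"grip":0.5,"tx":3.5,"ty":0.45,"tz":0.04,"turn":-0.22}]'; python3 m.py
```

```text
clock: 12.08
eef_pos: [596.4, 268.0, -19.9]
eef_rot: [1.751, 1.57, -2.826]
wrist_force: [0.8, -0.1, 0.4]
finger_gap: 47.6
az 97.71 mz -0.054 gap 47.59 F [ 0.8 -0.1  0.4] effort6 0.035 q6 -1.339 pos [596.4 268.  -19.9] 12.0833
```

```bash
python3 -m jog '[{"grip":0.5,"tx":0.1,"ty":0,"tz":0,"turn":0},{"grip":0.5,"tx":0.2,"ty":0,"tz":0,"turn":0},{"grip":0.5,"tx":0.25,"ty":0,"tz":0,"turn":0}]'; python3 -m jog '[{"grip":0,"tx":0,"ty":0,"tz":0,"turn":0},{"grip":0,"tx":0,"ty":0,"tz":0,"turn":0},{"grip":0,"tx":0,"ty":0,"tz":0,"turn":0},{"grip":0,"tx":0,"ty":0,"tz":0,"turn":0},{"grip":0,"tx":0,"ty":0,"tz":0,"turn":0},{"grip":0,"tx":0,"ty":0,"tz":0,"turn":0},{"grip":0,"tx":0,"ty":0,"tz":0,"turn":0}]' 55; python3 m.py
```

```text
clock: 12.33
eef_pos: [596.8, 268.1, -29.1]
eef_rot: [-1.345, 1.57, 0.361]
wrist_force: [-0.1, -0.3, 0.3]
finger_gap: 47.0
clock: 12.92
eef_pos: [596.5, 268.0, -29.4]
eef_rot: [-1.238, 1.57, 0.468]
wrist_force: [-0.6, 0.9, 1.9]
finger_gap: 17.1
az 97.77 mz -0.042 gap 17.06 F [-0.6  0.9  1.9] effort6 -0.002 q6 -1.340 pos [596.5 268.  -29.4] 12.9167
```

```bash
python3 -m jog '[{"grip":0,"tx":-0.5,"ty":0,"tz":0,"turn":0},{"grip":0,"tx":-1.2,"ty":0,"tz":0,"turn":0},{"grip":0,"tx":-2,"ty":0,"tz":0,"turn":0},{"grip":0,"tx":-2.6,"ty":0,"tz":0,"turn":0},{"grip":0,"tx":-2.6,"ty":0,"tz":0,"turn":0}]'; python3 m.py; python3 -c "
from h import *
plan(623.4,37.3,75,103.7)"
```

```text
clock: 13.33
eef_pos: [598.5, 268.8, 79.6]
eef_rot: [-1.344, 1.563, 0.362]
wrist_force: [0.1, 0.0, -2.7]
finger_gap: 17.6
az 97.77 mz -0.017 gap 17.63 F [ 0.1  0.  -2.7] effort6 -0.002 q6 -1.340 pos [598.5 268.8  79.6] 13.3333
tool axes x,y,z: [[0.007, 0.003, -1.0], [-0.991, -0.135, -0.007], [-0.135, 0.991, 0.002]] jaw az 97.77
tx,ty,tz [ 0.105  0.167 -5.818] turn -0.9884973410168717 q6 -1.3400876280602756
```

```bash
python3 -m jog '[{"grip":0,"tx":0,"ty":0.05,"tz":-0.6,"turn":-0.2},{"grip":0,"tx":0,"ty":0.1,"tz":-1.4,"turn":-0.4},{"grip":0,"tx":0,"ty":0.13,"tz":-2.3,"turn":-0.6},{"grip":0,"tx":0,"ty":0.15,"tz":-3.2,"turn":-0.8},{"grip":0,"tx":0,"ty":0.15,"tz":-4.1,"turn":-1},{"grip":0,"tx":0,"ty":0.15,"tz":-5,"turn":-1},{"grip":0,"tx":0,"ty":0.15,"tz":-5.6,"turn":-1},{"grip":0,"tx":0,"ty":0.15,"tz":-5.82,"turn":-1},{"grip":0,"tx":0,"ty":0.15,"tz":-5.82,"turn":-1},{"grip":0,"tx":0,"ty":0.15,"tz":-5.82,"turn":-1}]'; python3 m.py; python3 -c "
from h import *
plan(623.4,37.3,75,103.7)
c=snap('wrist','w7');print(w2px(c,[523.8,13.6,83]))
cv2.imwrite('pics/w7c.png',cv2.resize(c['image'][0:200,160:360,::-1],(600,600),interpolation=3))"
```

```text
clock: 14.17
eef_pos: [621.5, 37.1, 73.3]
eef_rot: [1.105, 1.569, 2.916]
wrist_force: [0.1, 0.8, -3.6]
finger_gap: 17.6
az 103.74 mz 0.011 gap 17.61 F [ 0.1  0.8 -3.6] effort6 -0.139 q6 -1.810 pos [621.5  37.1  73.3] 14.1667
tool axes x,y,z: [[-0.001, 0.0, -1.0], [-0.971, -0.238, 0.001], [-0.238, 0.971, 0.001]] jaw az 103.74
tx,ty,tz [-0.043 -0.048 -0.006] turn 0.007476351540392538 q6 -1.8102191345145158
[257.06198755  57.73663109]
```

View pics/w7c.png

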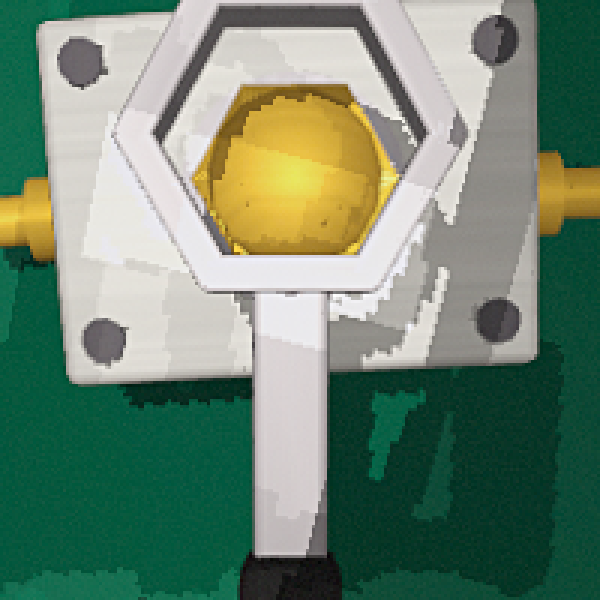

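The crop shows the ring hexagon parallel to the nut's. Outer corners: left (112,133), right (468,133), bottom (203,290) and (383,290). I'll compute ring height and offset to the nut.

```bash
python3 - <<'E'
from h import *
c=load('w7'); f=lambda p,z:px2w(c,160+p[0]/3,p[1]/3,z)
for z in (105,111,117,123):
    L,Rr,B1,B2=[f(p,z)[:2] for p in [(112,133),(468,133),(203,290),(383,290)]]
    m=(L+Rr)/2; print(z,"ctr",m.round(1),"2R",np.linalg.norm(L-Rr).round(1),"edge",np.linalg.norm(B1-B2).round(1),"apothem",np.linalg.norm((B1+B2)/2-m).round(1),"az",np.degrees(np.arctan2(*((B1+B2)/2-m)[::-1])).round(2),"az hex",(np.degrees(np.arctan2(*(L-Rr)[::-1]))).round(2))
# nut now
V=np.array([f(p,75)[:2] for p in [(243,84),(354,84),(200,178)]]);print(V)
print(f((243,84),75),"crown mid", f((297,165),83))
E
```

```text
105 ctr [519.9  12.4] 2R 60.5 edge 31.4 apothem 26.2 az 14.93 az hex -76.21
111 ctr [520.8  12.6] 2R 58.5 edge 30.4 apothem 25.4 az 14.93 az hex -76.21
117 ctr [521.7  12.8] 2R 56.6 edge 29.4 apothem 24.5 az 14.93 az hex -76.21
123 ctr [522.6  13. ] 2R 54.6 edge 28.4 apothem 23.7 az 14.93 az hex -76.21
[[ 5.08788006e+02  2.51349805e-01]
 [ 5.03611275e+02  2.12851236e+01]
 [ 5.28005663e+02 -3.96325011e+00]]
[5.08788006e+02 2.51349805e-01 7.50000000e+01] crown mid [522.07642379  14.31666555  83.        ]
```

```bash
python3 -m jog '[{"grip":0,"tx":0,"ty":-0.063,"tz":0.005,"turn":0},{"grip":0,"tx":0.2,"ty":-0.063,"tz":0.005,"turn":0},{"grip":0,"tx":0.45,"ty":-0.063,"tz":0.005,"turn":0},{"grip":0,"tx":0.6,"ty":-0.063,"tz":0.005,"turn":0},{"grip":0,"tx":0.6,"ty":-0.063,"tz":0.005,"turn":0}]'; python3 m.py; python3 -m jog '[{"grip":0,"tx":0.1,"ty":0,"tz":0,"turn":0},{"grip":0,"tx":0.2,"ty":0,"tz":0,"turn":0},{"grip":0,"tx":0.2,"ty":0,"tz":0,"turn":0}]';python3 m.py
```

```text
clock: 14.63
eef_pos: [623.2, 37.7, 47.9]
eef_rot: [1.331, 1.567, -3.141]
wrist_force: [0.1, -0.6, -2.6]
finger_gap: 17.3
az 103.79 mz 0.035 gap 17.28 F [ 0.1 -0.6 -2.6] effort6 0.004 q6 -1.810 pos [623.2  37.7  47.9] 14.6333
clock: 14.88
eef_pos: [624.0, 37.3, 41.6]
eef_rot: [1.218, 1.57, 3.029]
wrist_force: [-0.3, 1.1, -3.6]
finger_gap: 17.3
az 103.76 mz -0.050 gap 17.29 F [-0.3  1.1 -3.6] effort6 -0.052 q6 -1.810 pos [624.   37.3  41.6] 14.8833
```

```bash
cat > fz.py <<'E'
from h import *
import sys
s=manip.read_state(); print('F',s['wrist_force'].round(1),'M',s['moment'].round(2),'pos',s['eef_pos'].round(1)); sys.exit(int(s['wrist_force'][2]>4))
E
python3 -m jog '[{"grip":0,"tx":0.05,"ty":0,"tz":0,"turn":0},{"grip":0,"tx":0.1,"ty":0,"tz":0,"turn":0}]'>/dev/null;
python3 fz.py && python3 -m jog '[{"grip":0,"tx":0.05,"ty":0,"tz":0,"turn":0},{"grip":0,"tx":0.1,"ty":0,"tz":0,"turn":0}]'>/dev/null;
python3 fz.py && python3 -m jog '[{"grip":0,"tx":0.05,"ty":0,"tz":0,"turn":0},{"grip":0,"tx":0.1,"ty":0,"tz":0,"turn":0}]'>/dev/null;
python3 fz.py && python3 -m jog '[{"grip":0,"tx":0.04,"ty":0,"tz":0,"turn":0},{"grip":0,"tx":0.07,"ty":0,"tz":0,"turn":0}]'>/dev/null;
python3 fz.py && python3 -m jog '[{"grip":0,"tx":0.02,"ty":0,"tz":0,"turn":0},{"grip":0,"tx":0.04,"ty":0,"tz":0,"turn":0}]'>/dev/null;python3 fz.py
```

```text
F [ 0.1  0.1 -3.6] M [ 0.27 -0.03 -0.09] pos [624.4  37.3  38.4]
F [-0.1  0.7 -2.9] M [ 0.26 -0.03 -0.11] pos [624.3  37.3  34.2]
F [-0.9  0.2 -2.6] M [ 0.28 -0.02 -0.03] pos [624.3  37.3  30.2]
F [ 0.1  0.7 -4.4] M [ 0.24 -0.05 -0.12] pos [624.3  37.3  27.3]
F [-0.2  0.2 -3.4] M [ 0.28 -0.07 -0.15] pos [624.3  37.3  25.9]
```

```bash

python3 -m jog '[{"grip":0,"tx":0.03,"ty":0,"tz":0,"turn":0},{"grip":0,"tx":0.03,"ty":0,"tz":0,"turn":0}]'>/dev/null;
python3 fz.py && python3 -m jog '[{"grip":0,"tx":0.02,"ty":0,"tz":0,"turn":0},{"grip":0,"tx":0.02,"ty":0,"tz":0,"turn":0}]'>/dev/null;
python3 fz.py && python3 -m jog '[{"grip":0,"tx":0.02,"ty":0,"tz":0,"turn":0},{"grip":0,"tx":0.02,"ty":0,"tz":0,"turn":0}]'>/dev/null;
python3 fz.py && python3 -m jog '[{"grip":0,"tx":0.02,"ty":0,"tz":0,"turn":0},{"grip":0,"tx":0.02,"ty":0,"tz":0,"turn":0}]'>/dev/null;python3 fz.py
```

```text
F [-0.3 -0.1 -3.7] M [ 0.27 -0.02 -0.1 ] pos [624.3  37.3  24.6]
F [-0.2  0.8 -1.9] M [ 0.29 -0.03 -0.13] pos [624.3  37.3  23.9]
F [ 0.7  0.3 -3. ] M [ 0.22  0.03 -0.05] pos [624.4  37.3  23.2]
F [-0.8  1.3 -0.8] M [ 0.24  0.1  -0.11] pos [624.5  37.3  22.5]
```

```bash

python3 -m jog '[{"grip":0,"tx":0.02,"ty":0,"tz":0,"turn":0},{"grip":0,"tx":0.02,"ty":0,"tz":0,"turn":0}]'>/dev/null;
python3 fz.py && python3 -m jog '[{"grip":0,"tx":0.02,"ty":0,"tz":0,"turn":0},{"grip":0,"tx":0.02,"ty":0,"tz":0,"turn":0}]'>/dev/null;python3 fz.py; python3 -c "
from h import *
c=snap('wrist','w8');print(w2px(c,[523.8,13.6,60]))
cv2.imwrite('pics/w8c.png',cv2.resize(c['image'][40:240,160:360,::-1],(600,600),interpolation=3))"
```

```text
F [-0.8  1.8  0.8] M [ 0.15  0.17 -0.13] pos [624.5  37.3  21.7]
F [0.8 0.2 2.6] M [ 0.21  0.18 -0.09] pos [624.5  37.3  21. ]
[258.27599309  43.80626526]
```

View pics/w8c.png

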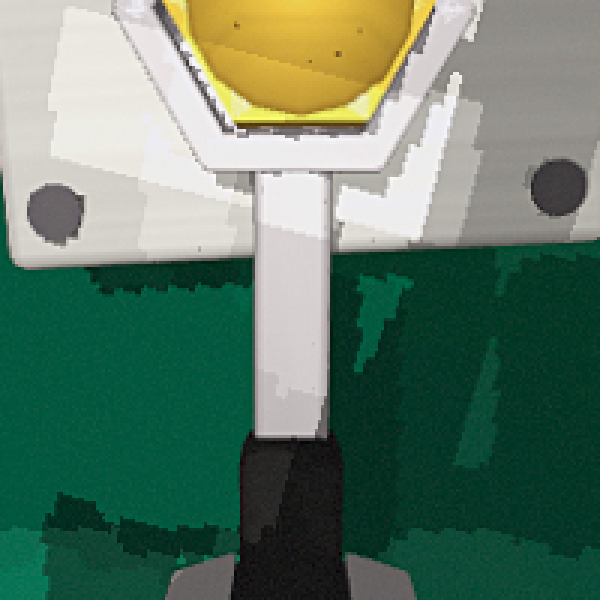

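The ring is fully down over the nut: nut crown at (310,50), ring flush on the washer, flats parallel, about 6 N contact. Next I ease off slightly and take up the play in 2° arc steps about the nut's axis, watching the force.

```bash
cat > t.py <<'E'
from h import *
import sys
s=manip.read_state();M=R.from_euler('xyz',s["eef_rot"]).as_matrix();F=s['wrist_force'];v=s['eef_pos'][:2]-[523.9,13.6]
T=s['moment'][2]
print('wrench az %.2f'%(np.degrees(np.arctan2(M[1,2],M[0,2]))-90),'pos az %.2f r %.1f z %.1f'%(np.degrees(np.arctan2(v[1],v[0])),np.hypot(*v),s['eef_pos'][2]),'Ft %.1f Fr %.1f Fz %.1f mz %.2f'%(F@M[:,2],F@M[:,1],F[2],T),'torque on nut axis ~%.2f'%(T+(v[0]*F[1]-v[1]*F[0])/1000),'q6 %.2f'%s['joints'][5],s['clock'])
E
python3 t.py
python3 -m jog '[{"grip":0,"tx":-0.01,"ty":0.0,"tz":-0.045,"turn":0.167},{"grip":0,"tx":-0.01,"ty":0.002,"tz":-0.09,"turn":0.333}]' >/dev/null;python3 t.py
python3 -m jog '[{"grip":0,"tx":0,"ty":0.0,"tz":-0.045,"turn":0.167},{"grip":0,"tx":0,"ty":0.002,"tz":-0.09,"turn":0.333}]' >/dev/null;python3 t.py
python3 -m jog '[{"grip":0,"tx":0,"ty":0.0,"tz":-0.045,"turn":0.167},{"grip":0,"tx":0,"ty":0.002,"tz":-0.09,"turn":0.333}]' >/dev/null;python3 t.py
python3 -m jog '[{"grip":0,"tx":0,"ty":0.0,"tz":-0.045,"turn":0.167},{"grip":0,"tx":0,"ty":0.002,"tz":-0.09,"turn":0.333}]' >/dev/null;python3 t.py
```

```text
wrench az 13.77 pos az 13.25 r 103.4 z 21.0 Ft 0.4 Fr -0.2 Fz 1.4 mz -0.06 torque on nut axis ~-0.02 q6 -1.81 16.7667
wrench az 11.67 pos az 11.23 r 103.2 z 21.3 Ft 2.0 Fr 0.4 Fz 1.3 mz -0.15 torque on nut axis ~0.05 q6 -1.78 16.9333
wrench az 9.65 pos az 9.19 r 103.1 z 21.1 Ft 2.8 Fr 0.8 Fz 2.1 mz -0.20 torque on nut axis ~0.08 q6 -1.75 17.1
wrench az 7.66 pos az 7.26 r 103.1 z 21.1 Ft 3.0 Fr 0.9 Fz 2.4 mz -0.25 torque on nut axis ~0.06 q6 -1.72 17.2667
wrench az 5.68 pos az 5.47 r 103.1 z 21.1 Ft 7.0 Fr 1.5 Fz 2.7 mz -0.15 torque on nut axis ~0.57 q6 -1.69 17.4333
```

```bash

python3 -m jog '[{"grip":0,"tx":0,"ty":0.0,"tz":-0.023,"turn":0.083},{"grip":0,"tx":0,"ty":0.001,"tz":-0.045,"turn":0.167}]' >/dev/null;python3 t.py
python3 -m jog '[{"grip":0,"tx":0,"ty":0.0,"tz":-0.023,"turn":0.083},{"grip":0,"tx":0,"ty":0.001,"tz":-0.045,"turn":0.167}]' >/dev/null;python3 t.py
python3 -m jog '[{"grip":0,"tx":0,"ty":0.0,"tz":-0.045,"turn":0.167},{"grip":0,"tx":0,"ty":0.002,"tz":-0.09,"turn":0.333}]' >/dev/null;python3 t.py
python3 -m jog '[{"grip":0,"tx":0,"ty":0.002,"tz":-0.09,"turn":0.333},{"grip":0,"tx":0,"ty":0.007,"tz":-0.18,"turn":0.667},{"grip":0,"tx":0,"ty":0.0155,"tz":-0.27,"turn":1}]' >/dev/null;python3 t.py

```

```text
wrench az 4.70 pos az 4.63 r 103.1 z 21.1 Ft 8.3 Fr 1.3 Fz 1.9 mz -0.09 torque on nut axis ~0.77 q6 -1.68 17.6
wrench az 3.71 pos az 3.79 r 103.1 z 21.1 Ft 9.4 Fr 2.2 Fz 1.8 mz -0.09 torque on nut axis ~0.88 q6 -1.66 17.7667
wrench az 1.71 pos az 1.86 r 103.1 z 21.1 Ft 8.5 Fr 2.9 Fz 3.1 mz -0.08 torque on nut axis ~0.80 q6 -1.63 17.9333
wrench az -4.34 pos az -4.19 r 103.0 z 21.1 Ft 8.7 Fr 2.1 Fz 1.4 mz -0.05 torque on nut axis ~0.84 q6 -1.55 18.1833
```

```bash

python3 -m jog '[{"grip":0,"tx":0,"ty":0.002,"tz":-0.09,"turn":0.333},{"grip":0,"tx":0,"ty":0.006,"tz":-0.18,"turn":0.667},{"grip":0,"tx":0,"ty":0.014,"tz":-0.269,"turn":1},{"grip":0,"tx":0,"ty":0.025,"tz":-0.358,"turn":1.333},{"grip":0,"tx":0,"ty":0.039,"tz":-0.447,"turn":1.667},{"grip":0,"tx":0,"ty":0.056,"tz":-0.535,"turn":2},{"grip":0,"tx":0,"ty":0.077,"tz":-0.623,"turn":2.333},{"grip":0,"tx":0,"ty":0.1,"tz":-0.71,"turn":2.667},{"grip":0,"tx":0,"ty":0.126,"tz":-0.796,"turn":3},{"grip":0,"tx":0,"ty":0.155,"tz":-0.881,"turn":3.333},{"grip":0,"tx":0,"ty":0.188,"tz":-0.965,"turn":3.667},{"grip":0,"tx":0,"ty":0.223,"tz":-1.047,"turn":4}]' >/dev/null;python3 t.py
```

```text
wrench az -28.35 pos az -28.07 r 102.8 z 21.0 Ft 8.6 Fr 7.0 Fz 2.6 mz -0.01 torque on nut axis ~0.88 q6 -1.19 19.1833
```

```bash

python3 -m jog '[{"grip":0,"tx":0,"ty":0.01,"tz":-0.09,"turn":0.333},{"grip":0,"tx":0,"ty":0.02,"tz":-0.18,"turn":0.667},{"grip":0,"tx":0,"ty":0.03,"tz":-0.269,"turn":1},{"grip":0,"tx":0,"ty":0.045,"tz":-0.358,"turn":1.333},{"grip":0,"tx":0,"ty":0.06,"tz":-0.447,"turn":1.667},{"grip":0,"tx":0,"ty":0.08,"tz":-0.535,"turn":2},{"grip":0,"tx":0,"ty":0.1,"tz":-0.623,"turn":2.333},{"grip":0,"tx":0,"ty":0.125,"tz":-0.71,"turn":2.667},{"grip":0,"tx":0,"ty":0.15,"tz":-0.796,"turn":3},{"grip":0,"tx":0,"ty":0.18,"tz":-0.881,"turn":3.333},{"grip":0,"tx":0,"ty":0.21,"tz":-0.965,"turn":3.667}]' >/dev/null;python3 t.py
```

```text
wrench az -50.36 pos az -50.05 r 102.5 z 21.3 Ft 9.8 Fr 7.4 Fz 0.5 mz -0.02 torque on nut axis ~0.99 q6 -0.87 20.1
```

```bash

python3 -m jog '[{"grip":0,"tx":0,"ty":0.01,"tz":-0.09,"turn":0.333},{"grip":0,"tx":0,"ty":0.015,"tz":-0.18,"turn":0.667},{"grip":0,"tx":0,"ty":0.02,"tz":-0.247,"turn":0.917},{"grip":0,"tx":0,"ty":0.02,"tz":-0.247,"turn":0.917}]' >/dev/null;python3 t.py
cat > nut.py <<'E'
from h import *
def nutaz(n,zlow):
    c=load(n) if isinstance(n,str) else n; im=c['image']; hsv=cv2.cvtColor(im,cv2.COLOR_RGB2HSV)
    m=((hsv[...,0]>15)&(hsv[...,0]<35)&(hsv[...,1]>110)).astype(np.uint8)
    best=[]
    for dx in np.arange(-3,3.1,1):
      for dy in np.arange(-3,3.1,1):
        for th in range(-30,30,2): best.append((sc(c,m,dx,dy,th,zlow),dx,dy,th))
    b=max(best)
    fine=max((sc(c,m,b[1]+ex,b[2]+ey,b[3]+e,zlow),b[1]+ex,b[2]+ey,b[3]+e) for ex in(-.5,0,.5) for ey in(-.5,0,.5) for e in np.arange(-3,3.1,.5))
    return np.round(fine,2)
def sc(c,m,dx,dy,th,zlow):
    k=np.radians(th+30+60*np.arange(6)); P=np.c_[523.9+dx+20.785*np.cos(k),13.6+dy+20.785*np.sin(k)]
    pts=np.array([w2px(c,[x,y,z]) for z in(zlow,75) for x,y in P]); h=cv2.convexHull((pts*16).astype(np.int32))
    s=np.zeros(m.shape,np.uint8);cv2.fillConvexPoly(s,h,1,shift=4)
    x0,y0=np.maximum(pts.min(0).astype(int)-15,0);x1,y1=pts.max(0).astype(int)+15
    a,b=m[y0:y1,x0:x1],s[y0:y1,x0:x1]; return (a&b).sum()/max(1,(a|b).sum())
E
python3 - <<'E'
from nut import *
print('w2 IoU,dx,dy,flat az',nutaz('w2',53),'w5',nutaz('w5',53),'w7',nutaz('w7',53))
c=snap('wrist','w9'); print('now',nutaz(c,67),nutaz(c,72))
E
```

```text
wrench az -55.88 pos az -55.77 r 102.4 z 21.4 Ft 6.7 Fr 6.0 Fz 0.1 mz -0.09 torque on nut axis ~0.60 q6 -0.78 20.4333
w2 IoU,dx,dy,flat az [ 0.94 -0.5   0.5  12.  ] w5 [ 0.94 -0.5   0.5  13.5 ] w7 [ 0.88 -0.5   0.5  12.  ]
now [ 0.98 -0.5   0.5  14.  ] [ 0.98  0.    0.   13.  ]
```

The silhouette fit puts the nut flats at 13–14° (mod 60), so with the wrench's travel the nut has turned 60° to ≈ -46.5°. I back off into the play, then lift.

```bash

python3 -m jog '[{"grip":0,"tx":0,"ty":0.006,"tz":0.135,"turn":-0.5},{"grip":0,"tx":0,"ty":0.02,"tz":0.225,"turn":-0.833},{"grip":0,"tx":0,"ty":0.02,"tz":0.225,"turn":-0.833}]' >/dev/null;python3 t.py
python3 -m jog '[{"grip":0,"tx":0,"ty":0.006,"tz":0.07,"turn":-0.25},{"grip":0,"tx":0,"ty":0.012,"tz":0.135,"turn":-0.5},{"grip":0,"tx":0,"ty":0.012,"tz":0.135,"turn":-0.5}]' >/dev/null;python3 t.py
```

```text
wrench az -50.66 pos az -50.75 r 102.4 z 21.3 Ft 1.5 Fr 1.5 Fz 0.9 mz -0.20 torque on nut axis ~-0.05 q6 -0.86 20.7333
wrench az -47.64 pos az -47.93 r 102.3 z 21.3 Ft 2.0 Fr -1.5 Fz 1.6 mz -0.12 torque on nut axis ~0.09 q6 -0.91 20.9833
```

```bash

python3 -m jog '[{"grip":0,"tx":-0.05,"ty":0,"tz":0,"turn":0},{"grip":0,"tx":-0.12,"ty":0,"tz":0,"turn":0},{"grip":0,"tx":-0.2,"ty":0,"tz":0,"turn":0}]' >/dev/null;python3 t.py
python3 -m jog '[{"grip":0,"tx":-0.1,"ty":0,"tz":0,"turn":0},{"grip":0,"tx":-0.25,"ty":0,"tz":0,"turn":0},{"grip":0,"tx":-0.4,"ty":0,"tz":0,"turn":0}]' >/dev/null;python3 t.py
python3 -m jog '[{"grip":0,"tx":-0.4,"ty":0,"tz":0,"turn":0},{"grip":0,"tx":-0.8,"ty":0,"tz":0,"turn":0},{"grip":0,"tx":-1.2,"ty":0,"tz":0,"turn":0},{"grip":0,"tx":-1.2,"ty":0,"tz":0,"turn":0}]' >/dev/null;python3 t.py
python3 - <<'E'
from nut import *
c=load('top0'); f=lambda p,z:px2w(c,p[0]/1.5,p[1]/1.5,z)[:2].round(0)
print('toner',[f(p,46) for p in[(517,240),(557,244),(505,357),(543,360)]],'tray',[f(p,30) for p in[(580,190),(665,214),(650,278),(563,254)]])
E
```

```text
wrench az -47.77 pos az -48.25 r 101.9 z 29.0 Ft 2.3 Fr -1.6 Fz -3.6 mz -0.15 torque on nut axis ~0.08 q6 -0.90 21.2333
wrench az -47.74 pos az -48.16 r 101.8 z 45.7 Ft 1.1 Fr -0.2 Fz -3.9 mz -0.15 torque on nut axis ~-0.04 q6 -0.90 21.4833
wrench az -47.73 pos az -47.71 r 102.9 z 96.7 Ft 0.0 Fr -0.1 Fz -1.8 mz 0.01 torque on nut axis ~0.01 q6 -0.90 21.8167
toner [array([ 645., -225.]), array([ 637., -292.]), array([ 450., -196.]), array([ 443., -259.])] tray [array([ 734., -342.]), array([ 690., -491.]), array([ 578., -455.]), array([ 622., -305.])]
```

```bash
python3 -c "
from h import *
plan(596.5,268,96,97.77)"
```

```text
tool axes x,y,z: [[0.004, -0.001, -1.0], [-0.673, 0.74, -0.004], [0.74, 0.673, 0.003]] jaw az 42.27
tx,ty,tz [0.01  6.059 5.621] turn -9.249349169044397 q6 -0.9040871696048038
```

```bash
python3 -m jog '[{"grip":0,"tx":0,"ty":0.4,"tz":0.35,"turn":-0.5},{"grip":0,"tx":0,"ty":0.9,"tz":0.85,"turn":-1.2},{"grip":0,"tx":0,"ty":1.5,"tz":1.4,"turn":-2},{"grip":0,"tx":0,"ty":2.1,"tz":1.95,"turn":-3},{"grip":0,"tx":0,"ty":2.7,"tz":2.5,"turn":-4},{"grip":0,"tx":0,"ty":3.3,"tz":3.05,"turn":-5},{"grip":0,"tx":0,"ty":3.9,"tz":3.6,"turn":-6},{"grip":0,"tx":0,"ty":4.5,"tz":4.15,"turn":-7},{"grip":0,"tx":0,"ty":5.1,"tz":4.7,"turn":-8},{"grip":0,"tx":0,"ty":5.6,"tz":5.2,"turn":-8.8},{"grip":0,"tx":0,"ty":5.95,"tz":5.5,"turn":-9.25},{"grip":0,"tx":0,"ty":6.06,"tz":5.62,"turn":-9.25}]'; python3 -c "
from h import *
plan(596.5,268,-29,97.77)"
```

```text
clock: 22.82
eef_pos: [594.2, 270.8, 92.0]
eef_rot: [1.648, 1.569, -2.923]
wrist_force: [-0.1, -0.2, -3.9]
finger_gap: 17.2
tool axes x,y,z: [[-0.001, -0.0, -1.0], [-0.99, -0.14, 0.001], [-0.14, 0.99, -0.0]] jaw az 98.06
tx,ty,tz [ 3.025 -0.05  -0.078] turn 0.04879237260836552 q6 -1.340117633704408
```

```bash
python3 -m jog '[{"grip":0,"tx":0.4,"ty":-0.02,"tz":-0.04,"turn":0},{"grip":0,"tx":1,"ty":-0.02,"tz":-0.04,"turn":0},{"grip":0,"tx":1.7,"ty":-0.02,"tz":-0.04,"turn":0},{"grip":0,"tx":2.3,"ty":-0.02,"tz":-0.04,"turn":0},{"grip":0,"tx":2.7,"ty":-0.02,"tz":-0.04,"turn":0},{"grip":0,"tx":2.9,"ty":-0.02,"tz":-0.04,"turn":0},{"grip":0,"tx":2.9,"ty":-0.02,"tz":-0.04,"turn":0}]'>/dev/null; python3 fz.py
python3 -m jog '[{"grip":0,"tx":0.03,"ty":0,"tz":0,"turn":0},{"grip":0,"tx":0.03,"ty":0,"tz":0,"turn":0}]'>/dev/null;
python3 fz.py && python3 -m jog '[{"grip":0,"tx":0.03,"ty":0,"tz":0,"turn":0},{"grip":0,"tx":0.03,"ty":0,"tz":0,"turn":0}]'>/dev/null;
python3 fz.py && python3 -m jog '[{"grip":0,"tx":0.03,"ty":0,"tz":0,"turn":0},{"grip":0,"tx":0.03,"ty":0,"tz":0,"turn":0}]'>/dev/null;python3 fz.py
```

```text
F [-1.   0.  -3.4] M [ 0.08 -0.19 -0.04] pos [595.2 265.8 -25. ]
F [-0.5  0.2 -3.4] M [ 0.05 -0.21 -0.02] pos [597.  266.9 -22.9]
F [ 0.1 -0.2 -3.3] M [ 0.05 -0.13 -0.02] pos [596.7 267.  -24.4]
F [ 0.4 -0.2 -4.4] M [ 0.09 -0.21  0.01] pos [596.3 266.9 -26.3]
```

```bash
python3 -m jog '[{"grip":0,"tx":0.04,"ty":0,"tz":0,"turn":0},{"grip":0,"tx":0.08,"ty":0,"tz":0,"turn":0},{"grip":0,"tx":0.08,"ty":0,"tz":0,"turn":0}]'>/dev/null;
python3 fz.py && python3 -m jog '[{"grip":0,"tx":0.02,"ty":0,"tz":0,"turn":0},{"grip":0,"tx":0.02,"ty":0,"tz":0,"turn":0}]'>/dev/null;
python3 fz.py && python3 -m jog '[{"grip":0,"tx":0.02,"ty":0,"tz":0,"turn":0},{"grip":0,"tx":0.02,"ty":0,"tz":0,"turn":0}]'>/dev/null;
python3 fz.py && python3 -m jog '[{"grip":0,"tx":0.02,"ty":0,"tz":0,"turn":0},{"grip":0,"tx":0.02,"ty":0,"tz":0,"turn":0}]'>/dev/null;python3 fz.py
```

```text
F [ 0.2  0.9 -0.5] M [ 0.02 -0.06 -0.  ] pos [596.4 267.  -29.4]
F [-4.5 -1.1  8.2] M [-0.26  0.7  -0.04] pos [596.5 267.  -29.4]
F [-4.5 -1.1  8.2] M [-0.26  0.7  -0.04] pos [596.5 267.  -29.4]
F [-4.5 -1.1  8.2] M [-0.26  0.7  -0.04] pos [596.5 267.  -29.4]
```

The wrench is down on the bench. I open, retreat, and move so that the wrist camera can see the nut.

```bash
python3 -m jog '[{"grip":0.6,"tx":-0.015,"ty":0,"tz":0,"turn":0},{"grip":0.6,"tx":-0.015,"ty":0,"tz":0,"turn":0},{"grip":0.6,"tx":-0.015,"ty":0,"tz":0,"turn":0},{"grip":0.6,"tx":-0.015,"ty":0,"tz":0,"turn":0},{"grip":0.6,"tx":-0.015,"ty":0,"tz":0,"turn":0},{"grip":0.6,"tx":-0.5,"ty":0,"tz":0,"turn":0},{"grip":0.6,"tx":-1.3,"ty":0,"tz":0,"turn":0},{"grip":0.6,"tx":-2.2,"ty":0,"tz":0,"turn":0},{"grip":0.6,"tx":-3.1,"ty":0,"tz":0,"turn":0},{"grip":0.6,"tx":-4,"ty":0,"tz":0,"turn":0},{"grip":0.6,"tx":-4.6,"ty":0,"tz":0,"turn":0},{"grip":0.6,"tx":-4.6,"ty":0,"tz":0,"turn":0}]'; python3 -c "
from h import *
c=snap('wrist','wb')
plan(600,20,152,97.77)"
```

```text
clock: 25.32
eef_pos: [598.2, 267.7, 159.8]
eef_rot: [-1.336, 1.562, 0.37]
wrist_force: [0.4, 0.2, 0.3]
finger_gap: 56.3
tool axes x,y,z: [[0.005, 0.002, -1.0], [-0.991, -0.135, -0.005], [-0.135, 0.991, 0.001]] jaw az 97.77
tx,ty,tz [ 0.101  0.77  -6.135] turn 1.9675693489299797e-06 q6 -1.3415830556277903
```

```bash
python3 -m jog '[{"grip":0.6,"tx":0,"ty":0.2,"tz":-0.8,"turn":0},{"grip":0.6,"tx":0,"ty":0.4,"tz":-1.7,"turn":0},{"grip":0.6,"tx":0,"ty":0.6,"tz":-2.6,"turn":0},{"grip":0.6,"tx":0,"ty":0.77,"tz":-3.5,"turn":0},{"grip":0.6,"tx":0,"ty":0.77,"tz":-4.4,"turn":0},{"grip":0.6,"tx":0,"ty":0.77,"tz":-5.3,"turn":0},{"grip":0.6,"tx":0,"ty":0.77,"tz":-5.9,"turn":0},{"grip":0.6,"tx":0,"ty":0.77,"tz":-6.13,"turn":0},{"grip":0.6,"tx":0,"ty":0.77,"tz":-6.13,"turn":0},{"grip":0.6,"tx":0,"ty":0.77,"tz":-6.13,"turn":0}]'; python3 - <<'E'
from nut import *
c=snap('wrist','wc'); print('nut',nutaz(c,53))
p=w2px(c,[523.9,13.6,60]);x,y=p.astype(int);y=max(y,60);print('origin',x-60,y-60)
a=cv2.resize(c['image'][y-60:y+60,x-60:x+60,::-1],(480,480),interpolation=3)
b=load('wb');t=snap('top','tf')
bb=cv2.resize(b['image'][:,:,::-1],(320,240),interpolation=3);tt=cv2.resize(t['image'][:,:,::-1],(320,240),interpolation=3)
cv2.imwrite('pics/fin.png',np.hstack([a,np.vstack([bb,tt])]))
E
```

```text
clock: 26.2
eef_pos: [598.6, 20.3, 152.6]
eef_rot: [1.204, 1.569, 2.91]
wrist_force: [0.1, 0.1, 0.4]
finger_gap: 56.4
nut [ 0.92  0.    0.5  15.  ]
origin 200 43
```

View pics/fin.png

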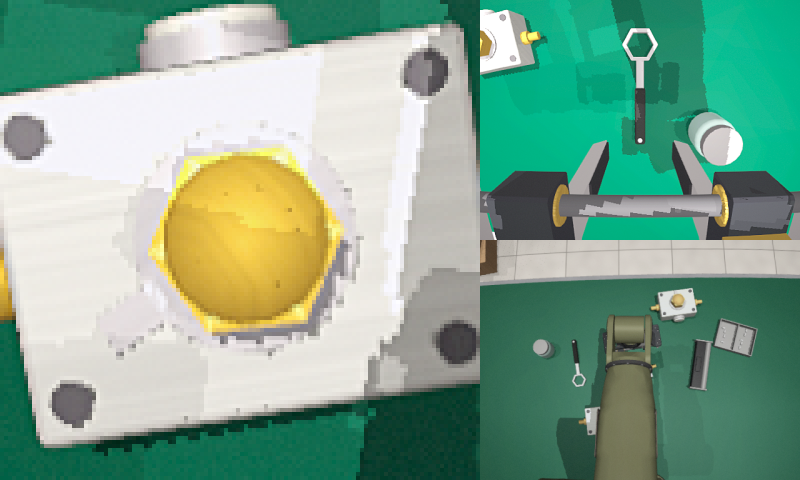

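The final montage shows the wrench lying flat on the bench by the jar and the other things in place. Nut corners are at (187,155), (293,147), (342,232), (315,320), (212,330) and (150,247), with the tab tip at about (110,337). Last numerical check:

```bash
python3 - <<'E'
from h import *
c=load('wc'); f=lambda p,z:px2w(c,200+p[0]/4,43+p[1]/4,z)[:2]
V=np.array([f(p,75) for p in [(187,155),(293,147),(342,232),(315,320),(212,330),(150,247)]]);m=V.mean(0);a=np.arctan2(*(V-m).T[::-1])
k=np.degrees(np.angle(np.mean(np.exp(6j*a))))/6
H=np.array([f(p,50) for p in [(25,137),(425,72),(458,342),(72,402)]]);h=H.mean(0);d=H[0]-H[1];t=f((110,337),53)-h
print('flat az',(k+30)%60,'block az',np.degrees(np.arctan2(*d[::-1])),'tip az',np.degrees(np.arctan2(*t[::-1])),np.linalg.norm(t),h)
a0,b0=load('top0')['image'].astype(int),load('tf')['image'].astype(int)
for n,(x0,y0,x1,y1) in dict(jar=(80,150,125,195),toner=(330,155,375,245),tray=(370,120,450,190)).items(): print(n,'mean diff',abs(a0-b0)[y0:y1,x0:x1].mean().round(1))
print(manip.read_state()['finger_gap'],manip.sign_off())
E
```

```text
flat az 14.055431384598483 block az -73.3082056694104 tip az -47.15717566774815 37.30214108168562 [523.80897263  14.50110874]
jar mean diff 6.2
toner mean diff 5.3
tray mean diff 6.6
the job is handed in; nothing more can be done
56.482284684462485 None
```

The spare port on the smallest manifold is closed and the job is handed in, at about 26 s on the robot's clock.

- **Finger-tight:** I ran the nut clockwise with the fingers at 25 N grip. It bore on the washer after about 56° and went firm at about 61° (0.40 N m at the end). The pointer had moved 5.0° by then.
- **Wrench turn:** I seated the ring fully down, took up the play, and turned the nut against about 0.9 N m until it had moved one flat. I then backed off inside the play and lifted clear with no loosening torque felt. The wrench is flat on the bench, about where it first lay, and released.

Last checks:
- **Nut:** its flats sit at 14.1°, against 13.65° when finger-tight. That repeats every 60°, so it fits one flat to within about 1°.
- **Pointer:** it read about 57° round from finger-tight against the 60° expected. The tab was faint in that picture, so I put the 3° gap down to reading error.
- **Other objects:** the wrench shows clear of the jar and the manifold. The jar, toner and tray look unmoved in the final top view, with only small pixel differences.

Two things went wrong along the way, both corrected:
- **First grasp missed:** the fingertips are about 35 mm above the reported tool position, so the first close shut on air above the nut. I allowed for that offset afterwards.
- **One refused move:** it lacked a required value, and nothing moved.

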